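Sort the sample bench before the next instrument run

TASK

Tidy the sample bench: put the two slim vials in the narrow two-bay rack, the two squat jars in the wide two-bay tray, one to a bay, and the steel check weight in the small wooden case. Carry everything upright and set each one gently down flat on the floor of its bay, never dropping or tipping it. Leave the little beaker and the reagent bottle standing where they are.

Things in the scene. Friction and masses are not known exactly. Their poses are not given: they have to be found in the camera images.
- vial_1_center (a point): Slim amber glass vial with a white cap, 24 mm in diameter, 62 mm tall, about 35 g, loose, standing upright on the bench. There are two alike. This point is its centre, 31 mm above its underside; z along its axis.
- vial_2_center (a point): Slim amber glass vial with a white cap, 24 mm in diameter, 62 mm tall, about 35 g, loose, standing upright on the bench. There are two alike. This point is its centre, 31 mm above its underside; z along its axis.
- jar_1_center (a point): Squat amber glass jar with a white screw cap, 46 mm in diameter, 40 mm tall, about 80 g, loose, standing upright on the bench. There are two alike. This point is its centre, 20 mm above its underside; z along its axis.
- jar_2_center (a point): Squat amber glass jar with a white screw cap, 46 mm in diameter, 40 mm tall, about 80 g, loose, standing upright on the bench. There are two alike. This point is its centre, 20 mm above its underside; z along its axis.
- weight_center (a point): Steel check weight, loose, standing upright on the bench, about 200 g: a plain cylinder 30 mm in diameter and 36 mm tall with a small turned knob (20 mm wide) on top, 52 mm tall in all. This point is its centre, 26 mm above its underside; z along its axis. Grip it round the cylinder.
- vial_rack: White plastic rack for the vials, two square bays side by side along its y axis, fixed to the bench, open on top. Origin: centre of its underside (on the bench); z up. Outside 54 mm (x) by 104 mm (y), 24 mm high; each bay 46 by 46 mm inside, bay centres at y = +25 and -25 mm, x = 0; walls and divider 4 mm thick, bay floor 4 mm above the bench. Empty at the start.
- jar_tray: White plastic shallow tray for the jars, two square bays side by side along its y axis, fixed to the bench, open on top. Origin: centre of its underside (on the bench); z up. Outside 78 mm (x) by 152 mm (y), 13 mm high; each bay 70 by 70 mm inside, bay centres at y = +37 and -37 mm, x = 0; walls and divider 4 mm thick, bay floor 4 mm above the bench. Empty at the start.
- weight_case: Small wooden case for the check weight, one square bay, fixed to the bench, open on top. Origin: centre of its underside (on the bench); z up. Outside 64 by 64 mm, 13 mm high; bay 56 by 56 mm inside, centred on the origin; walls 4 mm thick, bay floor 4 mm above the bench. Empty at the start.
- beaker: Small empty open glass beaker, 42 mm in diameter, 52 mm tall, loose, standing among the things to sort; not to be moved. Origin: centre of its underside.
- bottle: Amber reagent bottle with a black cap and paper band, 58 mm in diameter, 95 mm tall, loose, standing between two of the trays; not to be moved. The grey pipette-tip box (62 by 80 mm, 40 mm high) stands, fixed, between the other two. Origin: centre of the bottle's underside.
Mind the look-alikes: they are no part of the job. What is shaped like the part that bears vial_2_center but purple is not meant.

How it is judged (in metres and radians):
At the end, for the whole second after the job is handed in: One vial per rack bay, one jar per tray bay (either order), the weight in its case: upright within 0.1 rad, on the bay floor (within 6 mm), within 13 mm (vials), 14 mm (jars), 15 mm (weight) of the bay centre in x and y; released and at rest; beaker and bottle moved under 20 mm ((((x of vial_1_center in the frame of vial_rack between -0.013 and 0.013 m and y of vial_1_center in the frame of vial_rack between 0.012 and 0.038 m and z of vial_1_center in the frame of vial_rack between 0.029 and 0.041 m) and (x of vial_2_center in the frame of vial_rack between -0.013 and 0.013 m and y of vial_2_center in the frame of vial_rack between -0.038 and -0.012 m and z of vial_2_center in the frame of vial_rack between 0.029 and 0.041 m)) or ((x of vial_1_center in the frame of vial_rack between -0.013 and 0.013 m and y of vial_1_center in the frame of vial_rack between -0.038 and -0.012 m and z of vial_1_center in the frame of vial_rack between 0.029 and 0.041 m) and (x of vial_2_center in the frame of vial_rack between -0.013 and 0.013 m and y of vial_2_center in the frame of vial_rack between 0.012 and 0.038 m and z of vial_2_center in the frame of vial_rack between 0.029 and 0.041 m))) and (((x of jar_1_center in the frame of jar_tray between -0.014 and 0.014 m and y of jar_1_center in the frame of jar_tray between 0.023 and 0.051 m and z of jar_1_center in the frame of jar_tray between 0.018 and 0.03 m) and (x of jar_2_center in the frame of jar_tray between -0.014 and 0.014 m and y of jar_2_center in the frame of jar_tray between -0.051 and -0.023 m and z of jar_2_center in the frame of jar_tray between 0.018 and 0.03 m)) or ((x of jar_1_center in the frame of jar_tray between -0.014 and 0.014 m and y of jar_1_center in the frame of jar_tray between -0.051 and -0.023 m and z of jar_1_center in the frame of jar_tray between 0.018 and 0.03 m) and (x of jar_2_center in the frame of jar_tray between -0.014 and 0.014 m and y of jar_2_center in the frame of jar_tray between 0.023 and 0.051 m and z of jar_2_center in the frame of jar_tray between 0.018 and 0.03 m))) and x of weight_center in the frame of weight_case between -0.015 and 0.015 m and y of weight_center in the frame of weight_case between -0.015 and 0.015 m and z of weight_center in the frame of weight_case between 0.024 and 0.036 m and angle between each of vial_1_center, vial_2_center, jar_1_center, jar_2_center, weight_center's own z axis and vertical below 0.1 rad and linear speed of each of vial_1, vial_2, jar_1, jar_2, weight below 0.02 m/s and contact force between each of vial_1, vial_2, jar_1, jar_2, weight and the fingers below 0.05 N and distance of each of beaker, bottle from where it was at the start of the episode below 0.02 m); the robot touches nothing.
It fails at once if a vial, jar or the weight is tipped by more than about 35 degrees (angle between any of vial_1_center, vial_2_center, jar_1_center, jar_2_center, weight_center's own z axis and vertical above 0.6 rad).
It fails at once if a vial, jar or the weight is dropped (moving faster than 0.65 m/s out of the fingers, a fall of over 2 cm) ((linear speed of vial_1 above 0.65 m/s and contact force between vial_1 and the fingers below 0.05 N) or (linear speed of vial_2 above 0.65 m/s and contact force between vial_2 and the fingers below 0.05 N) or (linear speed of jar_1 above 0.65 m/s and contact force between jar_1 and the fingers below 0.05 N) or (linear speed of jar_2 above 0.65 m/s and contact force between jar_2 and the fingers below 0.05 N) or (linear speed of weight above 0.65 m/s and contact force between weight and the fingers below 0.05 N)).
It fails at once if the beaker or the reagent bottle is shifted by more than 20 mm or tipped over (distance of any of beaker, bottle from where it was at the start of the episode above 0.02 m or angle between any of beaker, bottle's own z axis and vertical above 0.4 rad).
It also fails if it takes over 112 s, if anything falls off the work surface, if the arm or the gripper's body presses on something with over 40 N, if the wrist force passes 120 N, or if a joint passes its speed limit or range.

ROBOT

A 6-joint arm with a two-finger parallel gripper is mounted at the origin on the work surface. World frame = base frame: x ahead of the robot, y to its left, z up, the work surface at z = 0. Lengths are in mm, angles in rad, forces in N, time in s.
With the tool pointing down it reaches from about 350 to 975 mm from the base axis. Payload 7.1 kg.
Tool frame: the origin (TCP) lies at the very end of the fingers, on their centre line; the grasp point (between the pads) lies 19 mm behind it; y points along the fingers, x is the direction in which the jaws open and shut, and the axes are right-handed (so a half turn about y gives the same grasp; the last joint's range is limited). The gripper opens to 88 mm and grips with 3 to 60 N. Pads are 20 mm wide; open, the fingers measure 115 mm over their backs; the gripper's body (75 mm by 178 mm) begins 61 mm behind the grasp point.
Start: joints at [-1.2, 0.423, 1.63, -0, 1.089, -0.019], TCP at [237.518, -578.091, 182.875] pointing down, gripper open.
Joint ranges: [-3, 3], [-0.9, 2.11], [0.09, 2.58], [-1.31, 4.45], [0.11, 2.69], [-2.54, 2.54]. Speed limits (rad/s): [2.39, 2.39, 3.01, 3.14, 3.14, 3.14].

INTERFACE

Orientations are given as a rotation vector (axis times angle).
In Python, from workcell import ctrl gives the robot as it stands. The module is installed in compiled form; this text tells all that it offers.
- The arm moves only by the tool carry_out, never from a script. Its arguments are lists of equal length, an entry for each row: "delta_pos": the shift along the tool's x, y, z in cm, a list of three; "rotation": the turn, a rotation vector about the tool's x, y, z in rad, a list of three. In form: {"delta_pos": [[dx, dy, dz], ...], "rotation": [[wx, wy, wz], ...]}. A call has 1 to 12 rows; each row is the pose to reach, as a shift and turn from the pose commanded when the call began, along the tool's axes at that moment; what a row does not reach only later rows make up. A row lasts 1/12 s, in which the tool goes at most 41.7 mm and 7.16 degrees, less where a joint would pass 70% of its speed; a pose out of reach is approached as far as the arm can. A call with a gripper value outside its range is refused whole. "hand" is the closure in counts, from 0 (fully open) to 255 (shut), set as the call begins (left out, the last holds). The fingers move at their own pace and stop on an object; the grip force is fixed at half the most. Time passes only in rows, so rows that repeat a pose let the fingers close. It gives the time, the measured TCP pose, the force and the opening at its end, in the units of the state.
- ctrl.get_obs(): the state, without advancing time (a new reading comes with each control period).
- ctrl.get_image(name): name is "scene" or "side" or "wrist"; returns the picture (480x640x3 uint8, red, green, blue); there is no depth.
- ctrl.camera_info(name): a dict with "fov_y" (degrees; the focal length in pixels is half the picture's height over the tangent of half this angle, whatever the lens; pixels are square), "cx", "cy" (the principal point, pixels), "R" (3x3) and "t" (3): a world point X has camera coordinates R X + t; the wrist camera has in their place "T_tool_cam" (4x4, takes a point from camera to tool coordinates, whose origin is the TCP and whose axes are the tool frame's). Camera axes: x right, y down, z forward; pixel columns grow to the right and rows downward; lengths in mm; the calibration is good to about 2 mm. A picture is of the moment at which its call begins: read the wrist's pose just before it. camera_info takes no time and is no camera call.
- ctrl.close_job(): hands the job in, once; it reports no verdict.
The state is a dict: "t": time; "qpos": joint angles; "qvel": joint speeds; "joint_torque": joint torques, N m; "ee_pos": TCP position; "orientation": TCP orientation; "ft_force": force on the tool from outside, world axes, zero at the start; "moment": the same for the moment, N m; "width": finger opening in mm.
Only numpy, scipy, OpenCV 4.12 (cv2) and the standard library are available. Lean on these libraries where they do the work, as an engineer would, in place of code of your own. Each camera call takes 0.05 s, during which the arm holds its last target.

## Working session

There is one attempt and no reset: what is moved stays moved. The work goes in short steps, Python scripts to look and compute and a tool call to move; the robot and the scene stay as the last step left them, time stands still between calls to the robot, and variables do not carry over. Pictures are saved under pics/ and viewed, and the job is handed in when it is done.

Besides the shell and the picture viewer there is one more tool, called after ">>>" as name(argument=value, ...), one argument or row to a line, values as JSON. carry_out: Moves the arm, as the interface text tells. Its arguments: {"type":"object","properties":{"delta_pos":{"type":"array","items":{"type":"array","items":{"type":"number"}}},"rotation":{"type":"array","items":{"type":"array","items":{"type":"number"}}},"hand":{"type":"number"}},"required":["delta_pos","rotation"]}

```bash
mkdir -p pics; python3 - <<'E'
from workcell import ctrl
import cv2, numpy as np
o=ctrl.get_obs(); print(o)
for n in ["scene","side","wrist"]:
    print(n,ctrl.camera_info(n))
    cv2.imwrite(f"pics/{n}0.png",ctrl.get_image(n)[:,:,::-1])
E
```

```text
{'t': 0.0, 'qpos': array([-1.20000366e+00,  4.23853972e-01,  1.63067158e+00, -1.41622745e-05,
        1.08860028e+00, -1.89964632e-02]), 'qvel': array([ 0.000792  , -0.00020241, -0.00010969, -0.00010876, -0.00104494,
       -0.00209567]), 'joint_torque': array([ 9.50960202e-04, -5.44612062e+01, -2.73669094e+01,  6.44304603e-02,
        2.26279692e-02, -1.17113973e-04]), 'ee_pos': array([ 237.29625002, -577.53986478,  182.10078248]), 'orientation': array([-1.36787398,  0.91837971, -0.91629668]), 'ft_force': array([ 0.30055116,  0.10733815, -0.13528509]), 'moment': array([-0.04425307,  0.00706448, -0.00493672]), 'width': 88.07327566002573}
scene {'fov_y': 54.867874728841464, 'cx': 325.1069821045266, 'cy': 241.5534363060105, 'R': array([[ 0.61794228,  0.78620201, -0.00580806],
       [ 0.5053442 , -0.40283007, -0.763122  ],
       [-0.60230771,  0.46863028, -0.64622835]]), 't': array([-336.62324299, -258.49550341, 1271.6981845 ])}
side {'fov_y': 51.50067033789162, 'cx': 318.2153610816753, 'cy': 239.84940159578272, 'R': array([[-0.67191735, -0.74033735, -0.02068059],
       [-0.45976131,  0.43883749, -0.77203704],
       [ 0.58064327, -0.50923695, -0.63524099]]), 't': array([401.66116565, 314.39975096, 715.0973814 ])}
wrist {'fov_y': 70.01524765019698, 'cx': 317.0889021002467, 'cy': 234.46232395046974, 'T_tool_cam': array([[ 9.99998785e-01,  1.32604836e-03,  8.19546411e-04,
        -4.56922650e-01],
       [-4.42565537e-04, -2.62599270e-01,  9.64904880e-01,
        -2.03362474e+02],
       [ 1.49472283e-03, -9.64904070e-01, -2.62598364e-01,
         7.12764126e+01],
       [ 0.00000000e+00,  0.00000000e+00,  0.00000000e+00,
         1.00000000e+00]])}
```

View pics/scene0.png

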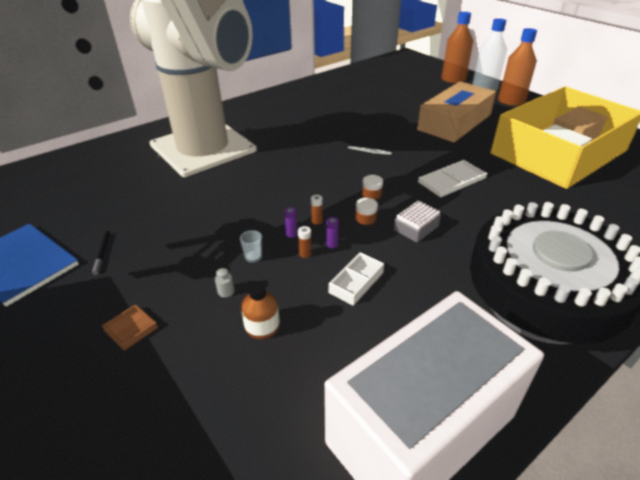

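View pics/side0.png

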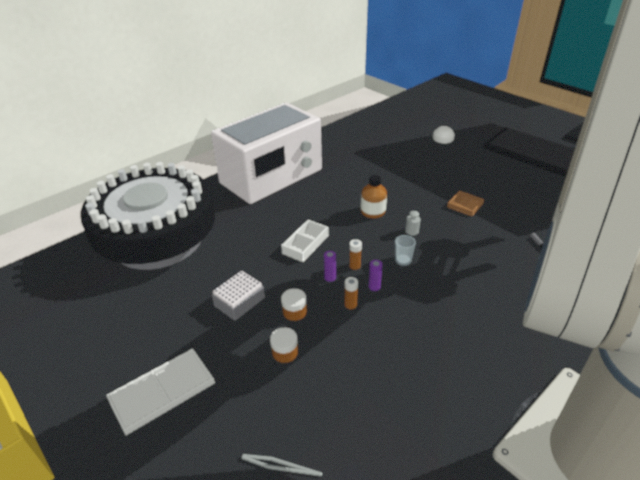

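View pics/wrist0.png

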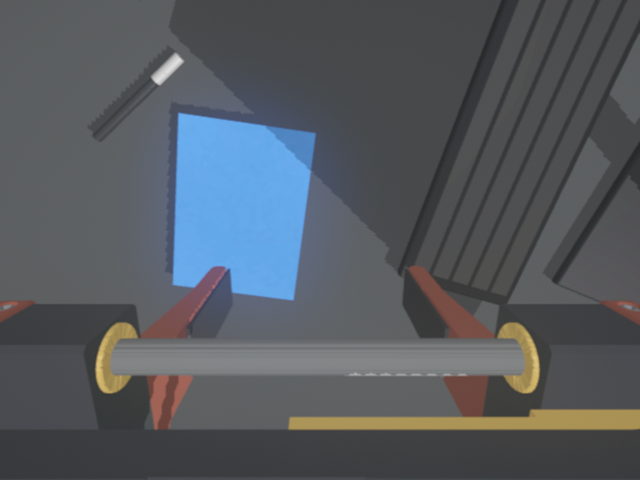

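The scene picture shows the weight (225,283), case (130,327), bottle (261,312), beaker (252,246), vials (317,210) and (305,242), jars (373,188) and (367,212), rack (357,278), tip box (418,220) and tray (453,178). Purple decoys are at (291,223) and (332,233). Next step is segmenting and triangulating.

```bash
python3 - <<'E'
import cv2
a=cv2.imread('pics/scene0.png'); b=cv2.imread('pics/side0.png')
cv2.imwrite('pics/sc_crop.png',cv2.resize(a[150:360,90:490],None,fx=2,fy=2,interpolation=cv2.INTER_CUBIC))
cv2.imwrite('pics/si_crop.png',cv2.resize(b[160:440,100:500],None,fx=2,fy=2,interpolation=cv2.INTER_CUBIC))
for n,im in(('scene',a),('side',b)):
    m=(im.max(2)>75).astype('uint8')
    k,l,s,c=cv2.connectedComponentsWithStats(m,connectivity=4)
    print(n)
    for i in range(1,k):
        if 60<s[i,4]<9000: print(i,s[i],c[i].round(1),[int(v) for v in im[l==i].mean(0)])
E
```

```text
scene
2 [347 146  45   9 201] [369.9 150.1] [129, 134, 133]
3 [ 418  160   70   37 1460] [452.  177.7] [145, 153, 156]
4 [356 174  27  51 961] [368.5 198.7] [106, 122, 143]
5 [310 194  13  30 307] [315.9 208. ] [73, 92, 123]
6 [ 395  200   46   42 1120] [415.3 219.3] [162, 164, 172]
7 [540 201  15  17 172] [546.6 208.9] [175, 182, 185]
8 [526 202  13  16 152] [531.1 208.9] [150, 152, 154]
9 [556 203  15  17 180] [563.1 211.2] [177, 183, 186]
11 [285 208  27  50 679] [297.7 232.2] [99, 83, 116]
12 [573 208  16  17 187] [580.1 215.8] [178, 185, 188]
13 [589 215  16  17 194] [596.3 222.7] [179, 186, 189]
14 [326 218  12  30 314] [331.2 232.3] [105, 44, 83]
15 [   0  223   79   84 3957] [ 29.3 262.3] [141, 86, 53]
16 [604 223  16  18 194] [611.2 231.2] [162, 165, 167]
17 [240 230  22  33 589] [251.4 245.2] [129, 128, 119]
18 [ 327  252   58   54 1808] [355.3 278.1] [183, 190, 193]
19 [ 92 259   7  15  63] [ 95.2 266.1] [93, 92, 95]
20 [214 268  19  30 442] [223.2 282.8] [127, 133, 132]
22 [ 241  294   39   45 1383] [259.4 316.4] [96, 125, 161]
23 [ 103  304   54   45 1326] [129.8 326. ] 
[... 307 characters left out ...]
   44 1323] [304.9 240.2] [171, 176, 174]
7 [531 232  13  12  78] [536.6 238. ] [99, 97, 96]
8 [349 238  14  32 388] [355.3 253. ] [94, 114, 133]
9 [124 242  77  28 458] [164.8 260.4] [94, 92, 92]
10 [323 250  14  32 378] [329.9 265.6] [112, 55, 89]
11 [369 259  14  32 374] [375.2 274.6] [112, 54, 89]
12 [ 212  270   53   50 1675] [237.8 294. ] [151, 151, 153]
13 [344 276  15  34 420] [350.9 292. ] [82, 103, 123]
14 [281 288  26  33 731] [293.9 303.6] [123, 137, 147]
15 [269 327  29  36 866] [283.8 344. ] [122, 135, 144]
16 [ 105  348  111   88 4650] [158.9 390.5] [158, 163, 161]
17 [   0  371   55  109 3262] [ 18.3 441. ] [52, 145, 164]
24 [241 453  82  24 788] [279.8 464.2] [128, 131, 126]
```

View pics/sc_crop.png

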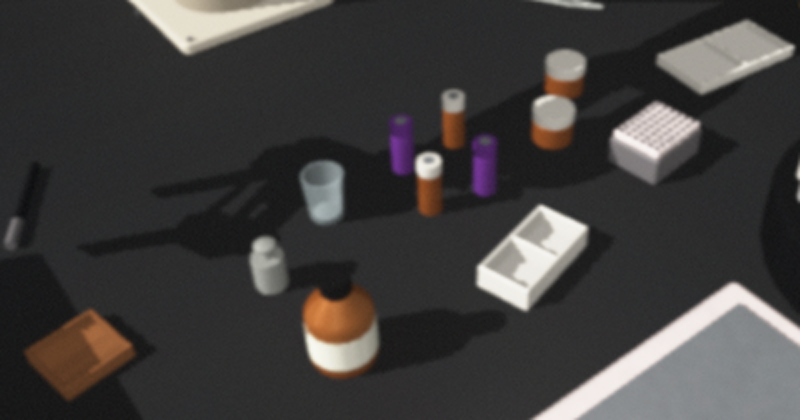

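View pics/si_crop.png

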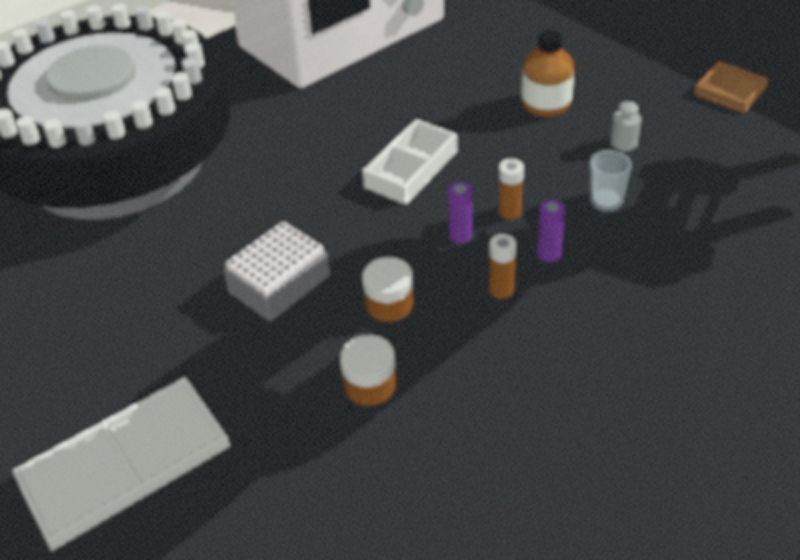

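```bash
cat > h.py <<'E'
import numpy as np, cv2
from scipy.spatial.transform import Rotation as Rn
from workcell import ctrl
def cam(n,obs=None):
    c=ctrl.camera_info(n); f=240/np.tan(np.radians(c['fov_y']/2)); K=np.array([[f,0,c['cx']],[0,f,c['cy']],[0,0,1]])
    if n=='wrist':
        Rt=Rn.from_rotvec(obs['orientation']).as_matrix(); T=c['T_tool_cam']
        Rwc=Rt@T[:3,:3]; o=obs['ee_pos']+Rt@T[:3,3]; return K,Rwc.T,-Rwc.T@o
    return K,c['R'],c['t']
def ray(C,p):
    K,R,t=C; return -R.T@t, R.T@np.linalg.solve(K,[p[0],p[1],1])
def onz(C,p,z):
    o,d=ray(C,p); return o+d*(z-o[2])/d[2]
def proj(C,X):
    K,R,t=C; q=K@(R@np.asarray(X,float)+t); return q[:2]/q[2]
def tri(C1,p1,C2,p2):
    P=[C[0]@np.c_[C[1],C[2]] for C in(C1,C2)]
    X=cv2.triangulatePoints(P[0],P[1],np.array(p1,float),np.array(p2,float)).ravel(); return X[:3]/X[3]
def polyblob(im,th,pt):
    m=(im.max(2)>th).astype('uint8'); k,l,s,c=cv2.connectedComponentsWithStats(m,connectivity=4)
    i=l[pt[1],pt[0]]; cn=max(cv2.findContours((l==i).astype('uint8'),0,cv2.CHAIN_APPROX_NONE)[0],key=cv2.contourArea)
    return cn
E
python3 - <<'E'
from h import *
A,B=cam('scene'),cam('side')
P={'vial_far':((316.5,209),(355.5,254),31),'vial_near?':((304.5,242),(351,292.5),31),
'jarA':((372.7,187),(284,344.5),20),'jarB':((366.5,211),(294,304.5),20),
'weight':((224.5,283),(413,223),26),'beaker':((251.5,246),(405,250.5),26)}
import itertools
for n,(a,b,z) in P.items(): print(n,'sc',onz(A,a,z).round(0)[:2],'si',onz(B,b,z).round(0)[:2])
print('bottle',onz(A,(259.5,317),35)[:2].round(),onz(B,(373.7,201),35)[:2].round())
a=cv2.imread('pics/scene0.png'); b=cv2.imread('pics/side0.png')
for n,z,pa,pb in(('rack',24,(340,288),(305,240)),('case',13,(135,340),(465,205)),('tray',13,(440,185),(160,390)),('box',40,(415,215),(237,290))):
    for C,im,p in((A,a,pa),(B,b,pb)):
        cn=polyblob(im,70 if n!='case' else 75,p); h=cv2.convexHull(cn)
        for e in np.arange(.01,.1,.005):
            q=cv2.approxPolyDP(h,e*cv2.arcLength(h,True),True)[:,0]
            if len(q)<=6: break
        print(n,[(tuple(map(int,x)),tuple(map(int,onz(C,x,z)[:2])),tuple(map(int,onz(C,x,0)[:2]))) for x in q])
E
```

```text
vial_far sc [456.  46.] si [529. -42.]
vial_near? sc [529. -39.] si [457.  43.]
jarA sc [457. 211.] si [456. 209.]
jarB sc [518. 136.] si [516. 135.]
weight sc [ 526. -217.] si [ 518. -213.]
beaker sc [ 469. -125.] si [ 469. -128.]
bottle [ 641. -213.] [ 628. -203.]
rack [((382, 261), (659, 48), (641, 67)), ((383, 272), (682, 28), (665, 47)), ((354, 305), (710, -66), (694, -52)), ((327, 292), (657, -84), (639, -70)), ((328, 282), (639, -67), (620, -52)), ((358, 252), (611, 29), (591, 47))]
rack [((329, 227), (638, -70), (661, -91)), ((329, 236), (615, -48), (637, -68)), ((304, 262), (589, 46), (610, 29)), ((281, 253), (643, 62), (666, 46)), ((280, 244), (668, 45), (691, 29)), ((306, 219), (696, -52), (720, -72))]
case [((135, 304), (461, -361), (447, -359)), ((155, 321), (520, -348), (508, -346)), ((156, 327), (533, -352), (521, -350)), ((123, 348), (542, -411), (530, -410)), ((103, 326), (476, -421), (462, -421))]
case [((447, 202), (524, -350), (534, -366)), ((458, 191), (534, -407), (544, -425)), ((483, 199), (472, -422), (481, -439)), ((482, 204), (462, -402), (471, -420)), ((472
[... 232 characters left out ...]
 ((419, 176), (484, 339), (471, 355)), ((460, 160), (497, 477), (484, 497))]
tray [((193, 348), (563, 326), (573, 322)), ((215, 382), (477, 336), (486, 332)), ((125, 435), (491, 486), (500, 485)), ((105, 394), (579, 478), (590, 477))]
box [((418, 200), (577, 231), (541, 277)), ((440, 213), (638, 232), (607, 278)), ((435, 225), (659, 193), (629, 236)), ((414, 241), (668, 123), (638, 161)), ((396, 229), (619, 122), (586, 161)), ((395, 218), (592, 146), (557, 186))]
box [((243, 270), (640, 160), (679, 138)), ((261, 281), (591, 153), (626, 130)), ((264, 296), (555, 173), (588, 152)), ((233, 319), (548, 247), (581, 231)), ((214, 305), (600, 253), (636, 237)), ((212, 290), (635, 235), (673, 218))]
```

```bash
python3 - <<'E'
from h import *
A,B=cam('scene'),cam('side')
for a,b in(((291,222.5),(375.5,275)),((331.5,232.5),(330,266))): print('purple',onz(A,a,31)[:2].round(),onz(B,b,31)[:2].round())
o=ctrl.get_obs(); print(o['t'],Rn.from_rotvec(o['orientation']).as_matrix().round(3))
E
```

```text
purple [461. -24.] [458. -25.]
purple [539.  21.] [538.  21.]
0.15 [[ 0.38  -0.     0.925]
 [-0.925  0.001  0.38 ]
 [-0.001 -1.     0.   ]]
```

>>> carry_out(
  delta_pos=[
    [-4,0,6.6],
    [-8,0,13.2],
    [-12,0,19.8],
    [-15.9,0,26.3],
    [-15.9,0,26.3],
    [-15.9,0,26.3],
    [-15.9,0,26.3],
    [-15.9,0,26.3],
    [-15.9,0,26.3],
    [-15.9,0,26.3],
  ],
  rotation=[
    [0,0,0],
    [0,0,0],
    [0,0,0],
    [0,0,0],
    [0,0,0],
    [0,0,0],
    [0,0,0],
    [0,0,0],
    [0,0,0],
    [0,0,0],
  ],
)

```text
t: 0.98
ee_pos: [420.7, -330.5, 182.8]
orientation: [-1.37, 0.916, -0.916]
ft_force: [-1.1, -0.2, 0.9]
width: 87.9
```

```bash
cat > snap.py <<'E'
import sys
from h import *
n=sys.argv[1]; o=ctrl.get_obs(); im=ctrl.get_image('wrist')[:,:,::-1]
cv2.imwrite(f'pics/{n}.png',im); np.savez(f'pics/{n}.npz',ee_pos=o['ee_pos'],orientation=o['orientation'])
print(o['t'],o['ee_pos'].round(1),o['width'],o['ft_force'].round(2))
E
python3 snap.py w1
```

```text
0.9833 [ 420.7 -330.5  182.8] 87.8912644945977 [-1.09 -0.23  0.92]
```

View pics/w1.png

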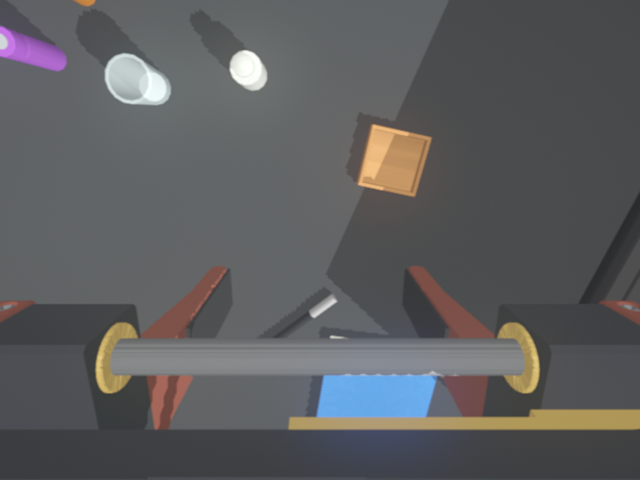

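Weight appears at (248,70), knob about (245,64). The case is centred at (395,160) with corners (373,125), (431,138), (416,196) and (359,185).

```bash
python3 - <<'E'
from h import *
z=np.load('pics/w1.npz'); C=cam('wrist',z); im=cv2.imread('pics/w1.png')
cv2.imwrite('pics/w1c.png',cv2.resize(im[20:220,200:460],None,fx=3,fy=3))
m=((im[:,:,2].astype(int)-im[:,:,0]>60)).astype('uint8'); m[:100]=0;m[220:]=0
r=cv2.minAreaRect(cv2.findNonZero(m)); print(r); bx=[onz(C,p,13)[:2] for p in cv2.boxPoints(r)]; print(np.round(bx,1)); print('case c',np.mean(bx,0))
g=(im.min(2)>130).astype('uint8'); k,l,s,c=cv2.connectedComponentsWithStats(g)
for i in range(1,k):
    if s[i,4]>100 and s[i,1]<200: print(s[i],c[i],onz(C,c[i],26)[:2])
print('knob',onz(C,(245,64),52)[:2])
E
```

```text
((393.8004150390625, 160.7382049560547), (61.75003433227539, 63.51034927368164), 13.392498016357422)
[[ 460.9 -359.8]
 [ 525.  -347.6]
 [ 536.2 -411.8]
 [ 472.  -427.2]]
case c [ 498.5237662  -386.58775638]
[  0  33   9  17 120] [ 3.30833333 41.75      ] [456.42347455   5.39818907]
[ 229   50   39   41 1179] [248.03816794  70.12298558] [ 521.91515051 -216.20677506]
[ 104   53   67   52 2580] [135.43914729  80.98565891] [ 470.85462844 -118.5195165 ]
[365 161  15  16 146] [371.65753425 168.02054795] [ 483.35417182 -365.41144965]
knob [ 523.03225407 -218.28843117]
```

View pics/w1c.png

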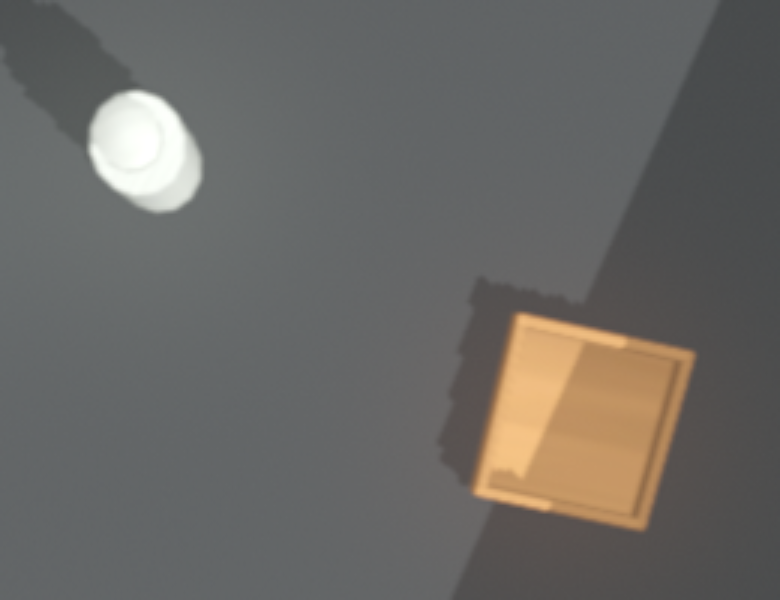

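>>> carry_out(
  delta_pos=[
    [-2,0,4],
    [-4,0,8],
    [-5.7,0,11.5],
    [-6.7,0,13.7],
    [-6.7,2,13.7],
    [-6.7,5.5,13.7],
    [-6.7,9,13.7],
    [-6.7,12,13.7],
    [-6.7,14,13.7],
    [-6.7,15,13.7],
    [-6.7,15,13.7],
  ],
  rotation=[
    [0,0,0],
    [0,0,0],
    [0,0,0],
    [0,0,0],
    [0,0,0],
    [0,0,0],
    [0,0,0],
    [0,0,0],
    [0,0,0],
    [0,0,0],
    [0,0,0],
  ],
  hand=80,
)

```text
t: 1.95
ee_pos: [519.6, -217.8, 30.6]
orientation: [-1.369, 0.922, -0.916]
ft_force: [0.5, 0.3, 0.1]
width: 59.8
```

```bash
python3 snap.py w2
```

```text
1.95 [ 519.6 -217.8   30.6] 59.81442413093342 [0.51 0.3  0.08]
```

View pics/w2.png

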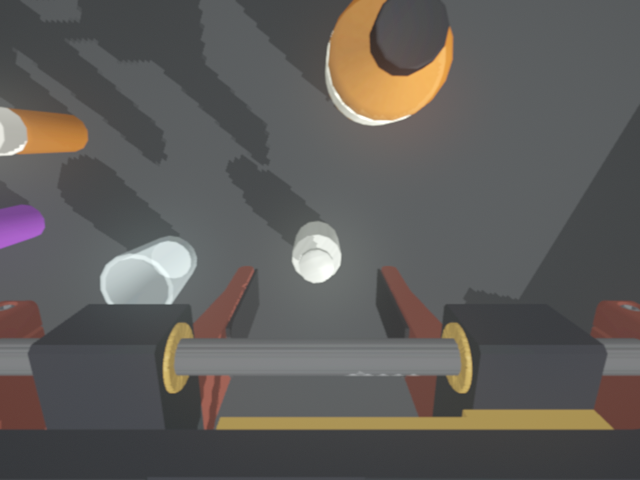

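Weight knob is at (317,265), centred between the fingers.

```bash
python3 - <<'E'
from h import *
z=np.load('pics/w2.npz'); C=cam('wrist',z)
print(onz(C,(317,263),52),onz(C,(317,252),26),proj(C,z['ee_pos']),proj(C,[522,-216.5,14]))
E
```

```text
[ 524.28043263 -215.58165876   52.        ] [ 522.31559456 -216.3103514    26.        ] [317.50203765 258.96564646] [317.1319934  246.89286047]
```

>>> carry_out(
  delta_pos=[
    [0,0.6,0.3],
    [0,1.2,0.3],
    [0,1.6,0.3],
    [0,1.6,0.3],
  ],
  rotation=[
    [0,0,0],
    [0,0,0],
    [0,0,0],
    [0,0,0],
  ],
)

```text
t: 2.33
ee_pos: [524.4, -215.9, 16.7]
orientation: [-1.369, 0.917, -0.917]
ft_force: [0.1, 0.2, -1.0]
width: 60.6
```

>>> carry_out(
  delta_pos=[
    [0,0,0],
    [0,0,0],
    [0,0,0],
    [0,0,0],
    [0,0,0],
    [0,0,0],
  ],
  rotation=[
    [0,0,0],
    [0,0,0],
    [0,0,0],
    [0,0,0],
    [0,0,0],
    [0,0,0],
  ],
  hand=255,
)

```text
t: 2.83
ee_pos: [524.5, -215.9, 17.0]
orientation: [-1.369, 0.917, -0.918]
ft_force: [0.2, -0.4, 0.6]
width: 23.7
```

```bash
python3 snap.py w3
```

```text
2.8333 [ 524.5 -215.9   17. ] 23.69299346598081 [ 0.24 -0.36  0.57]
```

View pics/w3.png

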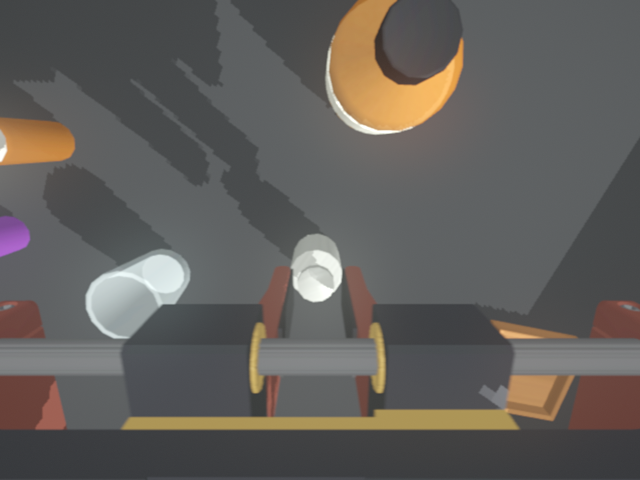

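```bash
python3 - <<'E'
from h import *
z=np.load('pics/w3.npz'); C=cam('wrist',z); im=cv2.imread('pics/w3.png')
cv2.imwrite('pics/w3c.png',cv2.resize(im[215:405,230:400],None,fx=3,fy=3,interpolation=cv2.INTER_CUBIC))
Rt=Rn.from_rotvec(z['orientation']).as_matrix()
for p in ([0,0,0],[12,0,0],[12,0,10],[12,0,-10],[12,-19,0],[-12,-19,10],[0,-35,0]): print(p,proj(C,z['ee_pos']+Rt@np.array(p,float)))
E
```

```text
[0, 0, 0] [317.50054821 258.96974482]
[12, 0, 0] [336.62977708 258.99398556]
[12, 0, 10] [336.89556683 243.72554715]
[12, 0, -10] [336.37040296 273.89387476]
[12, -19, 0] [338.46645267 269.97650861]
[-12, -19, 10] [296.38817475 253.3595183 ]
[0, -35, 0] [317.60657166 280.92126098]
```

View pics/w3c.png

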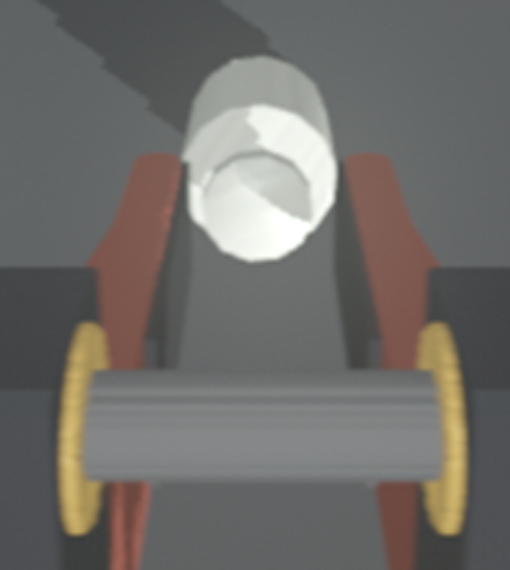

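The knob is at (316,284) and the finger fronts are near row 267. A width of 23.7 is less than the 30 mm cylinder, so I'll check with the outside cameras before lifting.

```bash
python3 - <<'E'
from h import *
o=ctrl.get_obs(); print(o['width'],o['joint_torque'].round(2))
a=ctrl.get_image('scene')[:,:,::-1]; b=ctrl.get_image('side')[:,:,::-1]
a=cv2.resize(a[200:340,150:310],None,fx=4,fy=4,interpolation=cv2.INTER_CUBIC)
b=cv2.resize(b[140:280,340:500],None,fx=4,fy=4,interpolation=cv2.INTER_CUBIC)
cv2.imwrite('pics/s3a.png',a);cv2.imwrite('pics/s3b.png',b); print(ctrl.get_obs()['width'],ctrl.get_obs()['t'])
E
```

```text
20.098723001342304 [ 1.000e-02 -5.416e+01 -1.808e+01  4.000e-02 -4.000e-02  0.000e+00]
12.051307677778473 2.9833
```

View pics/s3a.png

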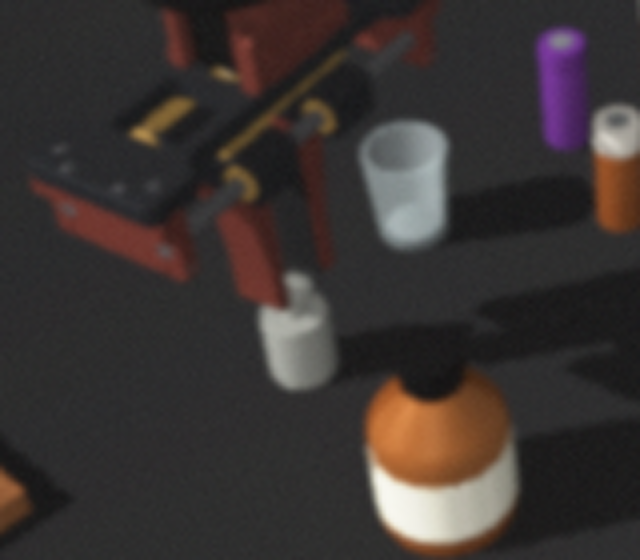

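View pics/s3b.png

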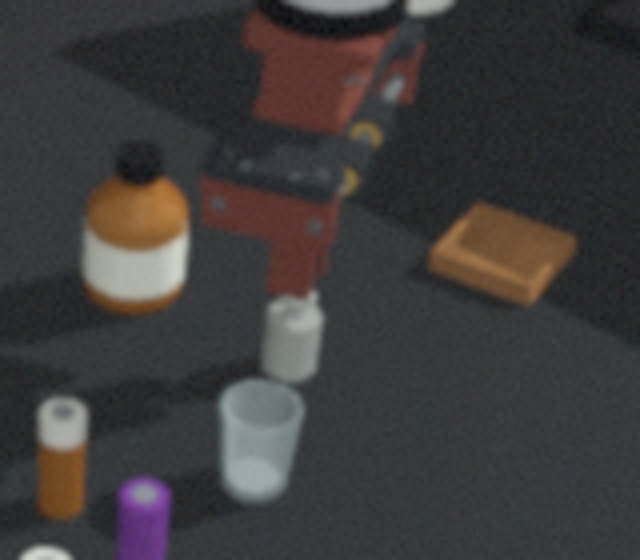

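The outside views show the finger ends at about knob height, and the jaws are still closing on air (12 mm now). Next I'll measure where the finger ends really are relative to the reported TCP.

```bash
python3 - <<'E'
from h import *
o=ctrl.get_obs(); Rt=Rn.from_rotvec(o['orientation']).as_matrix()
A,B=cam('scene'),cam('side')
for y in(0,-20,-30,-44):
    X=o['ee_pos']+Rt@np.array([0,y,0.]); print(y,X.round(),'sc crop',((proj(A,X)-[150,200])*4).round(),'si crop',((proj(B,X)-[340,140])*4).round())
E
```

```text
0 [ 524. -216.   17.] sc crop [301. 343.] si crop [284. 338.]
-20 [ 524. -216.   37.] sc crop [294. 312.] si crop [288. 310.]
-30 [ 524. -216.   47.] sc crop [291. 296.] si crop [290. 295.]
-44 [ 524. -216.   61.] sc crop [286. 273.] si crop [292. 274.]
```

>>> carry_out(
  delta_pos=[
    [0,0,0],
    [0,0,0],
    [0,0,0],
    [0,0,0],
    [0,0.6,0],
    [0,1.2,0],
    [0,1.5,0],
    [0,1.5,0],
  ],
  rotation=[
    [0,0,0],
    [0,0,0],
    [0,0,0],
    [0,0,0],
    [0,0,0],
    [0,0,0],
    [0,0,0],
    [0,0,0],
  ],
  hand=80,
)

```text
t: 3.65
ee_pos: [523.6, -215.5, 0.7]
orientation: [-1.369, 0.919, -0.916]
ft_force: [-0.5, 0.1, -0.9]
width: 59.2
```

```bash
cat > two.py <<'E'
import sys
from h import *
n=sys.argv[1]; x,y,u,v=map(int,sys.argv[2:6])
o=ctrl.get_obs(); print(o['t'],o['ee_pos'].round(1),round(o['width'],1),o['ft_force'].round(2))
a=ctrl.get_image('scene')[:,:,::-1]; b=ctrl.get_image('side')[:,:,::-1]
c=np.hstack([cv2.resize(i[q:q+140,p:p+95],None,fx=4,fy=4,interpolation=cv2.INTER_CUBIC) for i,p,q in((a,x,y),(b,u,v))])
cv2.imwrite(f'pics/{n}.png',c)
E
python3 two.py s4 180 200 365 140; python3 snap.py w4
```

```text
3.65 [ 523.6 -215.5    0.7] 59.2 [-0.55  0.13 -0.93]
3.75 [ 524.1 -215.8    1.5] 60.16899742932473 [-0.22  0.22  0.59]
```

View pics/s4.png

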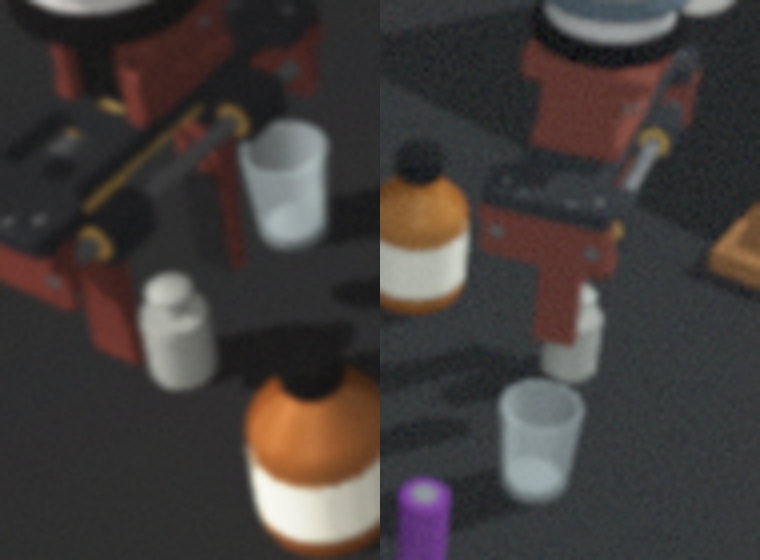

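View pics/w4.png

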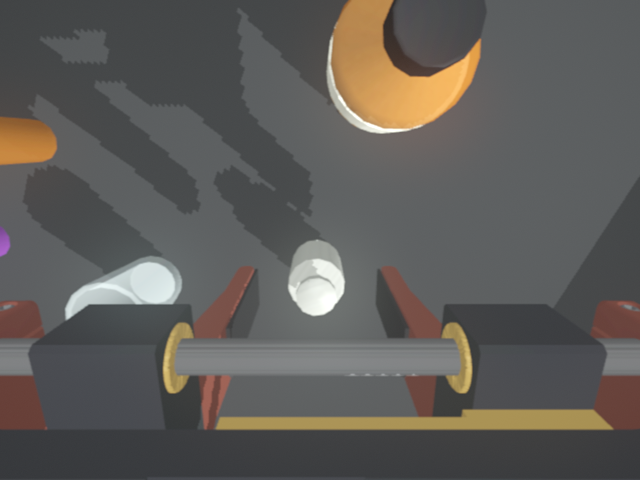

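The outside views show the finger ends still well above the bench while the reported TCP reads 1.5 mm.

```bash
python3 - <<'E'
from h import *
o=ctrl.get_obs(); Rt=Rn.from_rotvec(o['orientation']).as_matrix(); p=o['ee_pos'];print(p)
A,B=cam('scene'),cam('side'); W=cam('wrist',o)
for y in(0,-15,-20,-25,-30,-35,-40,-44):
  f=lambda C,x,z,off:tuple((proj(C,p+Rt@np.array([x,y,z]))-off)*4)
  print(y,'sc',[np.round(f(A,x,z,[180,200])).astype(int).tolist() for x,z in((43.5,-10),(43.5,10),(30,10),(-30,10))],
  'si',[(np.round(f(B,x,z,[365,140])).astype(int)+[380,0]).tolist() for x,z in((-43.5,10),(-43.5,-10))],'w',proj(W,p+Rt@np.array([30.,y,10])).round())
E
```

```text
[ 524.30384921 -215.86779179    1.67573813]
0 sc [[106, 420], [141, 436], [161, 416], [243, 333]] si [[521, 399], [556, 409]] w [366. 244.]
-15 sc [[100, 397], [136, 413], [155, 393], [239, 310]] si [[523, 378], [558, 388]] w [370. 251.]
-20 sc [[98, 389], [134, 406], [154, 386], [237, 302]] si [[524, 371], [559, 380]] w [371. 254.]
-25 sc [[96, 381], [132, 398], [152, 378], [236, 295]] si [[524, 364], [560, 373]] w [372. 257.]
-30 sc [[94, 373], [130, 390], [150, 370], [235, 287]] si [[525, 357], [561, 366]] w [374. 260.]
-35 sc [[92, 366], [128, 382], [148, 362], [233, 279]] si [[526, 350], [562, 359]] w [375. 263.]
-40 sc [[90, 358], [126, 374], [147, 354], [232, 271]] si [[527, 342], [563, 352]] w [377. 267.]
-44 sc [[89, 351], [125, 368], [145, 348], [231, 265]] si [[527, 336], [563, 346]] w [378. 269.]
```

The finger ends sit about 43 mm behind the reported TCP along the tool axis (scene, side and wrist views agree). So true tip z = reported z + 43, and I'll work with that, watching the force.

>>> carry_out(
  delta_pos=[
    [0,0.5,0],
    [0,1,0],
    [0,1.5,0],
    [0,2,0],
    [0,2.4,0],
    [0,2.8,0],
    [0,2.8,0],
  ],
  rotation=[
    [0,0,0],
    [0,0,0],
    [0,0,0],
    [0,0,0],
    [0,0,0],
    [0,0,0],
    [0,0,0],
  ],
)

```text
t: 4.38
ee_pos: [523.8, -215.6, -27.1]
orientation: [-1.369, 0.919, -0.916]
ft_force: [-0.7, -0.2, 0.9]
width: 59.9
```

>>> carry_out(
  delta_pos=[
    [0,0,0],
    [0,0,0],
    [0,0,0],
    [0,0,0],
    [0,0,0],
    [0,0,0],
  ],
  rotation=[
    [0,0,0],
    [0,0,0],
    [0,0,0],
    [0,0,0],
    [0,0,0],
    [0,0,0],
  ],
  hand=255,
)

```text
t: 4.88
ee_pos: [524.5, -215.9, -25.9]
orientation: [-1.369, 0.917, -0.918]
ft_force: [-0.2, -0.8, 0.9]
width: 29.3
```

```bash
python3 two.py s5 180 200 365 140
```

```text
4.8833 [ 524.5 -215.9  -25.9] 29.3 [-0.23 -0.79  0.93]
```

View pics/s5.png

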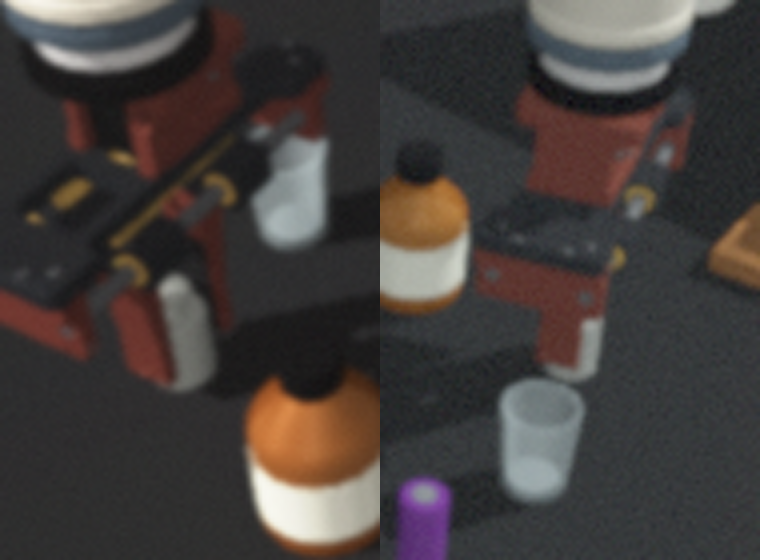

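Jaws are holding at 29.3 mm on the cylinder.

>>> carry_out(
  delta_pos=[
    [0,0,0],
    [0,-1,0],
    [0,-2.5,0],
    [0,-4,0],
    [1,-5,-0.6],
    [4,-5,-2.4],
    [7,-5,-4.2],
    [10,-5,-6],
    [13,-5,-7.8],
    [14.8,-5,-8.85],
    [14.8,-5,-8.85],
    [14.8,-5,-8.85],
  ],
  rotation=[
    [0,0,0],
    [0,0,0],
    [0,0,0],
    [0,0,0],
    [0,0,0],
    [0,0,0],
    [0,0,0],
    [0,0,0],
    [0,0,0],
    [0,0,0],
    [0,0,0],
    [0,0,0],
  ],
)

```text
t: 5.98
ee_pos: [497.9, -388.1, 23.9]
orientation: [-1.368, 0.919, -0.919]
ft_force: [0.5, 0.7, -2.3]
width: 29.0
```

```bash
python3 snap.py w6
```

```text
5.9833 [ 497.9 -388.1   23.9] 29.000585042799077 [ 0.46  0.74 -2.27]
```

View pics/w6.png

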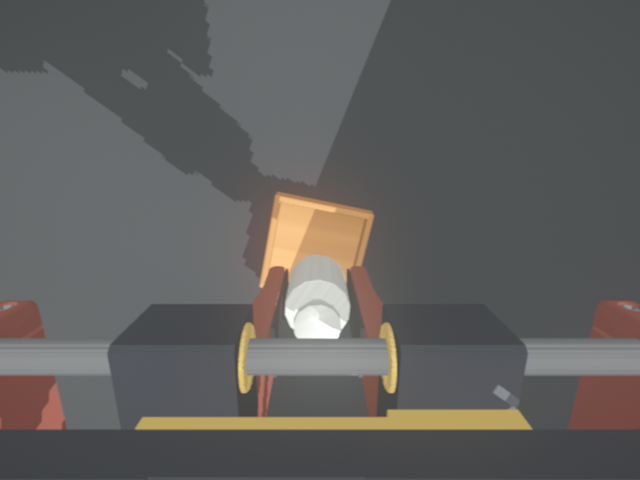

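Weight is held; the case is below it with corners near (277,194), (373,213) and (262,287).

```bash
python3 - <<'E'
from h import *
z=np.load('pics/w6.npz'); C=cam('wrist',z); 
a,b,c=[onz(C,p,13) for p in((277,193.5),(373,212),(261.5,288))]; print(a,b,c,'ctr from diag',(b+c)/2)
e=(b-a)/np.linalg.norm(b-a); n=np.array([e[1],-e[0],0]); print((a+b)/2+32*n,np.linalg.norm(b-a))
E
```

```text
[ 524.89212832 -349.56262322   13.        ] [ 536.97634929 -410.28577656   13.        ] [ 460.75215798 -362.36095336   13.        ] ctr from diag [ 498.86425363 -386.32336496   13.        ]
[ 499.5496672  -386.16989165   13.        ] 61.913889777003256
```

>>> carry_out(
  delta_pos=[
    [0,1,0],
    [0,2,0],
    [0,3,0],
    [0,3.7,0],
    [0,4.2,0],
    [0,4.4,0],
    [0,4.4,0],
  ],
  rotation=[
    [0,0,0],
    [0,0,0],
    [0,0,0],
    [0,0,0],
    [0,0,0],
    [0,0,0],
    [0,0,0],
  ],
)

```text
t: 6.62
ee_pos: [498.5, -385.9, -21.0]
orientation: [-1.369, 0.918, -0.916]
ft_force: [-0.1, -0.1, -2.3]
width: 29.1
```

>>> carry_out(
  delta_pos=[
    [0,0.1,0],
    [0,0.2,0],
    [0,0.2,0],
  ],
  rotation=[
    [0,0,0],
    [0,0,0],
    [0,0,0],
  ],
)

```text
t: 6.87
ee_pos: [499.1, -386.7, -21.8]
orientation: [-1.369, 0.917, -0.918]
ft_force: [-0.0, -1.0, -1.5]
width: 29.6
```

>>> carry_out(
  delta_pos=[
    [0,0.1,0],
    [0,0.1,0],
  ],
  rotation=[
    [0,0,0],
    [0,0,0],
  ],
)

```text
t: 7.03
ee_pos: [499.1, -386.7, -21.9]
orientation: [-1.369, 0.917, -0.918]
ft_force: [-1.5, 1.7, 5.9]
width: 29.3
```

>>> carry_out(
  delta_pos=[
    [0,0.1,0],
    [0,0.1,0],
  ],
  rotation=[
    [0,0,0],
    [0,0,0],
  ],
)

```text
t: 7.2
ee_pos: [499.2, -386.8, -21.9]
orientation: [-1.369, 0.917, -0.918]
ft_force: [-3.9, 3.3, 15.0]
width: 29.3
```

>>> carry_out(
  delta_pos=[
    [0,-0.15,0],
    [0,-0.15,0],
    [0,-0.15,0],
    [0,-0.15,0],
    [0,-0.15,0],
  ],
  rotation=[
    [0,0,0],
    [0,0,0],
    [0,0,0],
    [0,0,0],
    [0,0,0],
  ],
  hand=110,
)

```text
t: 7.62
ee_pos: [498.8, -386.4, -22.8]
orientation: [-1.369, 0.918, -0.917]
ft_force: [0.4, 0.3, -1.3]
width: 49.9
```

>>> carry_out(
  delta_pos=[
    [0,-1,0],
    [0,-3,0],
    [0,-6,0],
    [0,-9,0],
    [0,-12,0],
    [0,-12,0],
  ],
  rotation=[
    [0,0,0],
    [0,0,0],
    [0,0,0],
    [0,0,0],
    [0,0,0],
    [0,0,0],
  ],
  hand=80,
)

```text
t: 8.12
ee_pos: [502.1, -389.1, 104.1]
orientation: [-1.37, 0.909, -0.926]
ft_force: [0.6, -0.1, 0.6]
width: 60.4
```

```bash
python3 snap.py w7
```

```text
8.1167 [ 502.1 -389.1  104.1] 60.38053994351973 [ 0.65 -0.08  0.62]
```

View pics/w7.png

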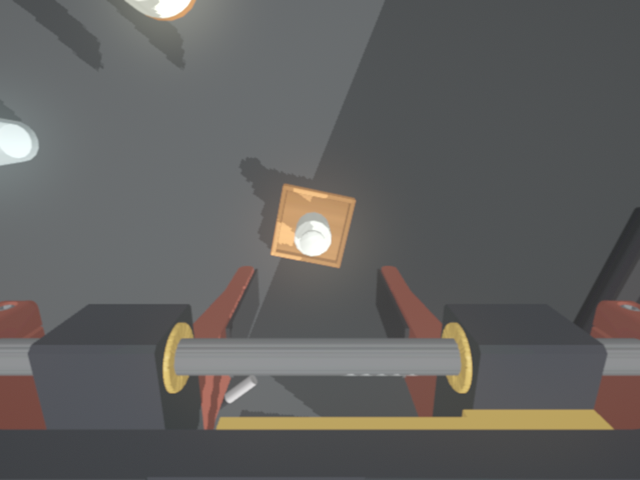

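Weight is upright in the case at (313,235). Now turning the jaw to the rack's x direction and looking at the vials and rack.

>>> carry_out(
  delta_pos=[
    [-1,-3,1],
    [-4,-7,3],
    [-7,-7,5],
    [-10,-7,7],
    [-13,-7,9],
    [-16,-7,11],
    [-19,-7,13],
    [-22,-7,15],
    [-23.3,-7,16.1],
    [-23.3,-7,16.1],
    [-23.3,-7,16.1],
    [-23.3,-7,16.1],
  ],
  rotation=[
    [0,-0.12,0],
    [0,-0.24,0],
    [0,-0.36,0],
    [0,-0.48,0],
    [0,-0.6,0],
    [0,-0.72,0],
    [0,-0.84,0],
    [0,-0.96,0],
    [0,-1.08,0],
    [0,-1.2,0],
    [0,-1.32,0],
    [0,-1.44,0],
  ],
)

```text
t: 9.17
ee_pos: [558.4, -108.8, 166.3]
orientation: [-1.56, -0.207, 0.211]
ft_force: [-0.4, 0.3, 0.2]
width: 60.2
```

>>> carry_out(
  delta_pos=[
    [0,0,0],
    [0,0,0],
  ],
  rotation=[
    [0,-0.024,0],
    [0,-0.024,0],
  ],
)

```text
t: 9.33
ee_pos: [558.6, -109.6, 166.6]
orientation: [-1.559, -0.22, 0.222]
ft_force: [-0.7, -0.5, 0.6]
width: 60.0
```

```bash
python3 snap.py w8; python3 -c "
from h import *
o=ctrl.get_obs();print(Rn.from_rotvec(o['orientation']).as_matrix().round(3),o['qpos'].round(2))"
```

```text
9.3333 [ 558.6 -109.6  166.6] 59.99928127757549 [-0.71 -0.5   0.65]
[[ 0.961 -0.001 -0.276]
 [ 0.276  0.     0.961]
 [-0.001 -1.     0.001]] [-0.21  0.36  1.77  0.    1.01 -0.49]
```

View pics/w8.png

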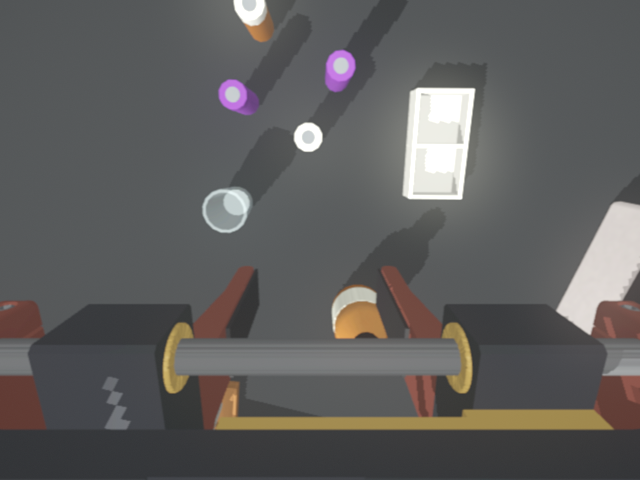

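Rack's top corners are near (415,89), (475,89), (463,199) and (404,197); vial 2 cap is at (308,137), vial 1 cap near (250,5), purple ones at (233,95) and (341,66).

```bash
python3 - <<'E'
from h import *
z=np.load('pics/w8.npz'); C=cam('wrist',z); im=cv2.imread('pics/w8.png')
m=(im.min(2)>150).astype('uint8')
k,l,s,c=cv2.connectedComponentsWithStats(m)
for i in range(1,k):
    if s[i,4]>60 and s[i,1]<250: print(s[i],c[i].round(1),onz(C,c[i],62)[:2].round(1))
q=np.array([onz(C,p,24) for p in((414.5,89),(475,89),(463.5,199),(404,197.5))]); print(q.round(1)[:,:2],q.mean(0))
e=(q[0]+q[1]-q[2]-q[3])/2; print('yaxis yaw',np.degrees(np.arctan2(-e[0],e[1])),np.linalg.norm(e))
print('v1 top',onz(C,(250,6),62),'p',onz(C,(233,95),62),onz(C,(341,66),62))
E
```

```text
[233   0  33  26 687] [250.2  10.7] [459.4  40.4]
[333  57  16  17 219] [340.5  65.2] [539.7  22.7]
[225  86  15  17 201] [232.1  94. ] [459.  -23.7]
[ 402   87   73  113 7041] [437.2 142.7] [638.5 -12.6]
[294 122  29  30 681] [307.8 136.7] [529.3 -39.2]
[203 189  47  44 950] [229.7 206.5] [ 477.5 -117.9]
[ 556  202   84  133 5808] [604.7 266.1] [833.8 -74.3]
[[612.5  30.3]
 [667.   46.2]
 [696.8 -53.4]
 [638.2 -68.9]] [653.62861572 -11.46058883  24.        ]
yaxis yaw 15.611059103741816 103.21220078213014
v1 top [458.48740228  43.50589662  62.        ] p [459.83657473 -24.30003782  62.        ] [540.2358827   22.20731638  62.        ]
```

>>> carry_out(
  delta_pos=[
    [-0.3,1,2.5],
    [-0.6,3,5],
    [-0.9,5,7.5],
    [-0.9,8,7.5],
    [-0.9,10.5,7.5],
    [-0.9,12.5,7.5],
    [-0.9,14,7.5],
    [-0.9,15.5,7.5],
    [-0.9,17,7.5],
    [-0.9,18.1,7.5],
    [-0.9,18.1,7.5],
  ],
  rotation=[
    [0,0,0],
    [0,0,0],
    [0,0,0],
    [0,0,0],
    [0,0,0],
    [0,0,0],
    [0,0,0],
    [0,0,0],
    [0,0,0],
    [0,0,0],
    [0,0,0],
  ],
)

```text
t: 10.3
ee_pos: [527.9, -40.2, -15.7]
orientation: [-1.559, -0.218, 0.223]
ft_force: [-0.3, -0.3, 0.2]
width: 60.3
```

```bash
python3 snap.py w9;  python3 two.py s9 270 160 310 170
```

```text
10.3 [527.9 -40.2 -15.7] 60.33552926423237 [-0.34 -0.27  0.19]
10.35 [528.6 -40.3 -14.6] 60.6 [ 0.14 -0.96 -0.02]
```

View pics/w9.png

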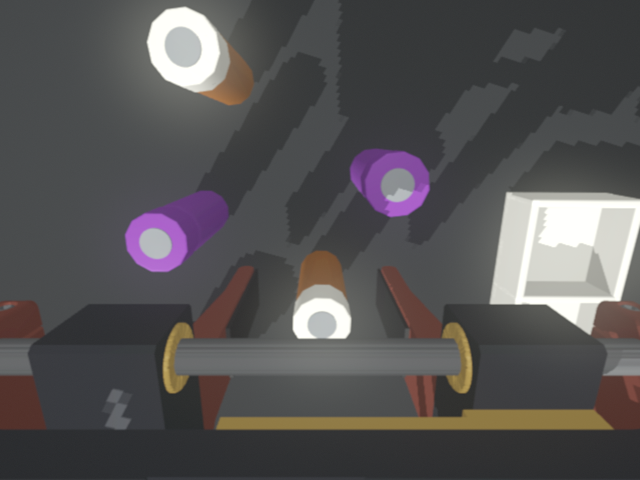

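View pics/s9.png

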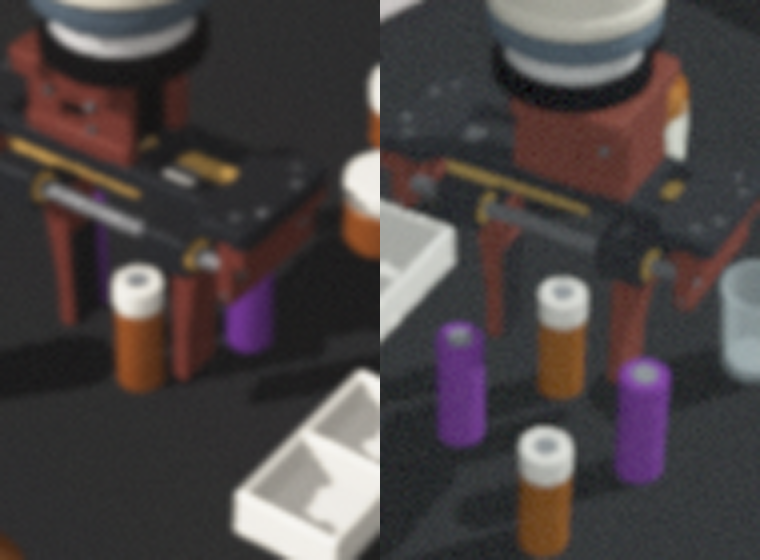

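```bash
python3 - <<'E'
from h import *
z=np.load('pics/w9.npz'); C=cam('wrist',z)
print(onz(C,(321.5,319),62),z['ee_pos'],onz(C,(322,324),62), 'v1',onz(C,(184,47),62))
E
```

```text
[528.97065359 -37.79123974  62.        ] [527.89059556 -40.21142204 -15.69546423] [529.80763585 -39.91437801  62.        ] v1 [456.98989518  45.51011608  62.        ]
```

Aligned within about 1–2 mm, so closing, lifting and carrying to the rack's −y bay (659,−35).

>>> carry_out(
  delta_pos=[
    [0,0,0],
    [0,0,0],
    [0,0,0],
    [0,0,0],
    [0,0,0],
    [0,0,0],
    [0,0,0],
  ],
  rotation=[
    [0,0,0],
    [0,0,0],
    [0,0,0],
    [0,0,0],
    [0,0,0],
    [0,0,0],
    [0,0,0],
  ],
  hand=255,
)

```text
t: 11.03
ee_pos: [529.7, -40.2, -13.5]
orientation: [-1.559, -0.222, 0.222]
ft_force: [0.2, -1.1, 2.3]
width: 23.2
```

>>> carry_out(
  delta_pos=[
    [0,-0.8,0],
    [0,-2,0],
    [0,-3.5,0],
    [0,-5,0],
    [2,-5,-0.5],
    [5,-5,-1.2],
    [8,-5,-2],
    [11,-5,-2.7],
    [12.6,-5,-3.1],
    [12.6,-5,-3.1],
    [12.6,-5,-3.1],
  ],
  rotation=[
    [0,0,0],
    [0,0,0],
    [0,0,0],
    [0,0,0],
    [0,0,0],
    [0,0,0],
    [0,0,0],
    [0,0,0],
    [0,0,0],
    [0,0,0],
    [0,0,0],
  ],
)

```text
t: 11.95
ee_pos: [659.3, -34.7, 37.0]
orientation: [-1.559, -0.222, 0.222]
ft_force: [-0.8, 0.2, -0.7]
width: 23.5
```

```bash
python3 snap.py w10
```

```text
11.95 [659.3 -34.7  37. ] 23.538346279277853 [-0.77  0.23 -0.66]
```

View pics/w10.png

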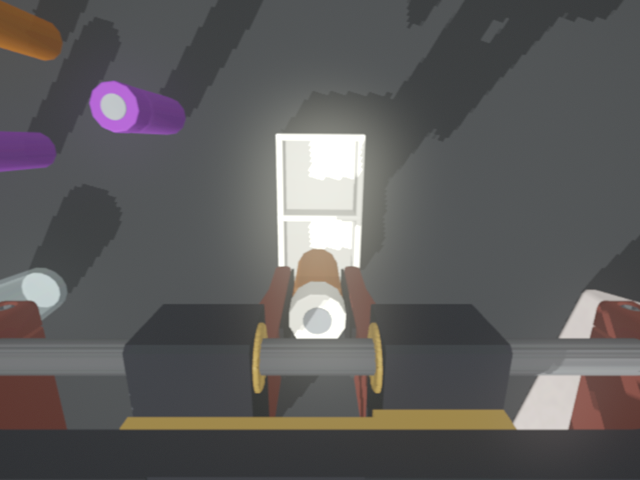

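Rack's far corners are at (277,134) and (364,135), with the divider near row 217.

```bash
python3 - <<'E'
from h import *
z=np.load('pics/w10.npz'); C=cam('wrist',z); im=cv2.imread('pics/w10.png')
cv2.imwrite('pics/w10c.png',cv2.resize(im[120:290,260:380],None,fx=4,fy=4,interpolation=cv2.INTER_CUBIC)[:600])
a,b=[onz(C,p,24) for p in((276.5,134),(365,134.5))]; e=(b-a)/np.linalg.norm(b-a); n=np.array([e[1],-e[0],0])
m=(a+b)/2; print(a,b,np.linalg.norm(b-a),'yaw',np.degrees(np.arctan2(e[1],e[0])),'ctr',m+52*n,'b+',m+27*n,'b-',m+77*n)
print('divider',onz(C,(320,217),24), 'expect',m+52*n)
E
```

```text
[614.01253293  31.41362241  24.        ] [665.56779235  46.2012319   24.        ] 53.63411384587138 yaw 16.004494425943463 ctr [654.12722609 -11.17705655  24.        ] b+ [647.23440713  12.85394523  24.        ] b- [661.02004506 -35.20805833  24.        ]
divider [653.85998376 -10.49410127  24.        ] expect [654.12722609 -11.17705655  24.        ]
```

View pics/w10c.png

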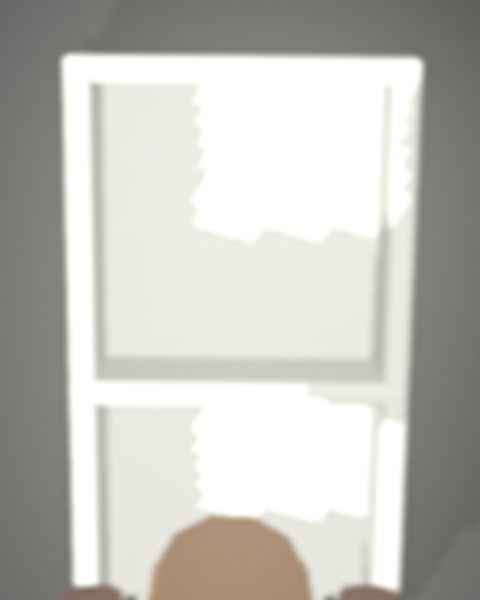

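>>> carry_out(
  delta_pos=[
    [0.1,1,0],
    [0.1,2,0],
    [0.1,3,0],
    [0.1,3.7,0],
    [0.1,4.1,0],
    [0.1,4.3,0],
    [0.1,4.3,0],
  ],
  rotation=[
    [0,0,0],
    [0,0,0],
    [0,0,0],
    [0,0,0],
    [0,0,0],
    [0,0,0],
    [0,0,0],
  ],
)

```text
t: 12.58
ee_pos: [659.7, -34.5, -7.4]
orientation: [-1.559, -0.221, 0.223]
ft_force: [0.4, -0.3, -0.4]
width: 23.8
```

>>> carry_out(
  delta_pos=[
    [0,0.1,0],
    [0,0.2,0],
    [0,0.3,0],
    [0,0.3,0],
  ],
  rotation=[
    [0,0,0],
    [0,0,0],
    [0,0,0],
    [0,0,0],
  ],
)

```text
t: 12.92
ee_pos: [660.5, -34.5, -9.4]
orientation: [-1.559, -0.223, 0.222]
ft_force: [1.2, 0.5, -0.6]
width: 23.5
```

>>> carry_out(
  delta_pos=[
    [0,0.1,0],
    [0,0.1,0],
  ],
  rotation=[
    [0,0,0],
    [0,0,0],
  ],
)

```text
t: 13.08
ee_pos: [660.5, -34.5, -9.5]
orientation: [-1.559, -0.223, 0.222]
ft_force: [-1.2, -0.2, 6.5]
width: 23.4
```

>>> carry_out(
  delta_pos=[
    [0,0.1,0],
    [0,0.1,0],
  ],
  rotation=[
    [0,0,0],
    [0,0,0],
  ],
)

```text
t: 13.25
ee_pos: [660.6, -34.6, -9.5]
orientation: [-1.56, -0.223, 0.222]
ft_force: [-4.9, -0.1, 15.6]
width: 23.6
```

>>> carry_out(
  delta_pos=[
    [0,-0.15,0],
    [0,-0.15,0],
    [0,-0.15,0],
    [0,-0.15,0],
    [0,-0.15,0],
  ],
  rotation=[
    [0,0,0],
    [0,0,0],
    [0,0,0],
    [0,0,0],
    [0,0,0],
  ],
  hand=110,
)

```text
t: 13.67
ee_pos: [660.0, -34.5, -10.4]
orientation: [-1.559, -0.222, 0.222]
ft_force: [0.1, -1.2, 0.2]
width: 49.5
```

>>> carry_out(
  delta_pos=[
    [0,-1,0],
    [0,-3,0],
    [0,-6,0],
    [0,-9,0],
    [0,-12,0],
    [-3,-13,1],
    [-6,-13,2],
    [-9,-13,3],
    [-9,-13,3],
  ],
  rotation=[
    [0,0,0],
    [0,0,0],
    [0,0,0],
    [0,0,0],
    [0,0,0],
    [0,0,0],
    [0,0,0],
    [0,0,0],
    [0,0,0],
  ],
  hand=80,
)

```text
t: 14.42
ee_pos: [558.9, -30.5, 119.9]
orientation: [-1.558, -0.218, 0.226]
ft_force: [-1.3, 0.2, 0.1]
width: 60.3
```

```bash
python3 snap.py w11
```

```text
14.4167 [558.9 -30.5 119.9] 60.2844933582373 [-1.27  0.17  0.12]
```

View pics/w11.png

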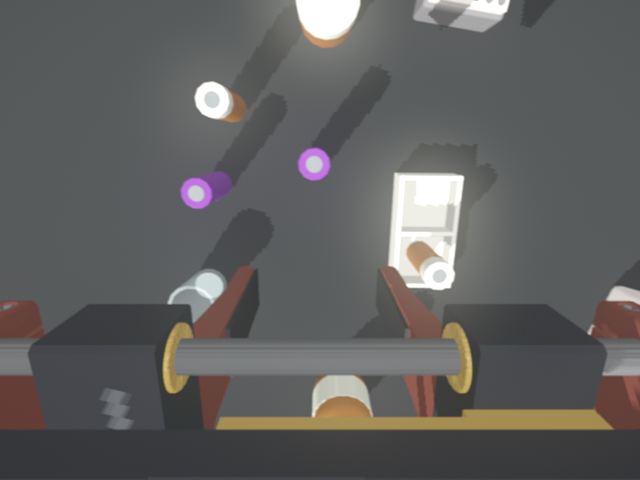

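Vial 2 stands in the rack's near bay (cap at 436,275). Vial 1's cap is at (212,99).

```bash
python3 - <<'E'
from h import *
z=np.load('pics/w11.npz'); C=cam('wrist',z)
v=onz(C,(212,99.5),62); print(v, onz(C,(437,274),66))
Rt=Rn.from_rotvec(z['orientation']).as_matrix(); print(Rt.T@(np.array([457.2,45,-14.])-z['ee_pos']))
E
```

```text
[457.85290492  45.08619109  62.        ] [659.17963347 -33.0500385   66.        ]
[-75.87382927 134.4525317  100.58484139]
```

>>> carry_out(
  delta_pos=[
    [-2.5,0,3.3],
    [-5,1,6.6],
    [-7.5,3,10],
    [-7.5,5.5,10],
    [-7.5,8,10],
    [-7.5,10,10],
    [-7.5,11.5,10],
    [-7.5,12.6,10],
    [-7.5,13.4,10],
    [-7.5,13.4,10],
  ],
  rotation=[
    [0,0,0],
    [0,0,0],
    [0,0,0],
    [0,0,0],
    [0,0,0],
    [0,0,0],
    [0,0,0],
    [0,0,0],
    [0,0,0],
    [0,0,0],
  ],
)

```text
t: 15.3
ee_pos: [465.6, 44.2, -15.2]
orientation: [-1.559, -0.221, 0.223]
ft_force: [-1.6, -0.2, -0.4]
width: 60.3
```

```bash
python3 snap.py w12; python3 -c "
from h import *
C=cam('wrist',np.load('pics/w12.npz'));o=ctrl.get_obs()['ee_pos'];print(proj(C,[457.5,45,62]),proj(C,[o[0],o[1],62]))"
```

```text
15.3 [465.6  44.2 -15.2] 60.30791023598592 [-1.56 -0.25 -0.37]
[299.30494892 316.34611729] [318.25444002 323.16285088]
```

View pics/w12.png

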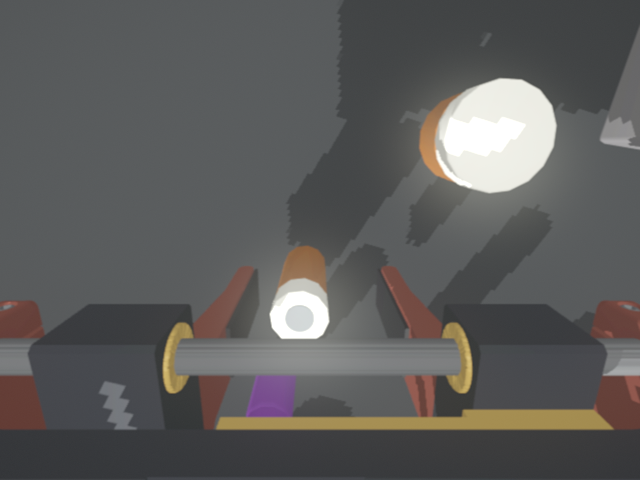

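Cap is at (299,318), so the tool is about 8 mm too far along +x; correcting before closing.

>>> carry_out(
  delta_pos=[
    [-0.4,0,0.1],
    [-0.75,0,0.2],
    [-0.75,0,0.2],
    [-0.75,0,0.2],
  ],
  rotation=[
    [0,0,0],
    [0,0,0],
    [0,0,0],
    [0,0,0],
  ],
)

```text
t: 15.68
ee_pos: [457.8, 44.0, -13.5]
orientation: [-1.559, -0.223, 0.221]
ft_force: [-0.1, 0.4, 0.2]
width: 60.0
```

>>> carry_out(
  delta_pos=[
    [0,0,0],
    [0,0,0],
    [0,0,0],
    [0,0,0],
    [0,0,0],
    [0,0,0],
    [0,0,0],
  ],
  rotation=[
    [0,0,0],
    [0,0,0],
    [0,0,0],
    [0,0,0],
    [0,0,0],
    [0,0,0],
    [0,0,0],
  ],
  hand=255,
)

```text
t: 16.27
ee_pos: [457.7, 44.1, -14.2]
orientation: [-1.559, -0.222, 0.222]
ft_force: [0.1, 0.5, 1.1]
width: 23.5
```

>>> carry_out(
  delta_pos=[
    [0,-0.8,0],
    [0,-2.5,0],
    [0,-5,0],
    [0,-7.5,0],
    [1.5,-9,-0.7],
    [4,-9,-1.9],
    [7,-9,-3.3],
    [10,-9,-4.7],
    [13,-9,-6.1],
    [16,-9,-7.6],
    [17.35,-9,-8.2],
    [17.35,-9,-8.2],
  ],
  rotation=[
    [0,0,0],
    [0,0,0],
    [0,0,0],
    [0,0,0],
    [0,0,0],
    [0,0,0],
    [0,0,0],
    [0,0,0],
    [0,0,0],
    [0,0,0],
    [0,0,0],
    [0,0,0],
  ],
)

```text
t: 17.27
ee_pos: [650.7, 13.1, 76.5]
orientation: [-1.56, -0.224, 0.219]
ft_force: [-0.5, 0.1, -0.2]
width: 23.9
```

>>> carry_out(
  delta_pos=[
    [0,1,0],
    [0,2.5,0],
    [0,4,0],
    [0,4,0],
    [0,4,0],
  ],
  rotation=[
    [0,0,0],
    [0,0,0],
    [0,0,0],
    [0,0,0],
    [0,0,0],
  ],
)

```text
t: 17.68
ee_pos: [644.8, 14.0, 34.8]
orientation: [-1.559, -0.22, 0.225]
ft_force: [-0.5, 0.0, -0.1]
width: 24.0
```

```bash
python3 snap.py w13
```

```text
17.6833 [644.8  14.   34.8] 24.01881431158192 [-0.55  0.03 -0.08]
```

View pics/w13.png

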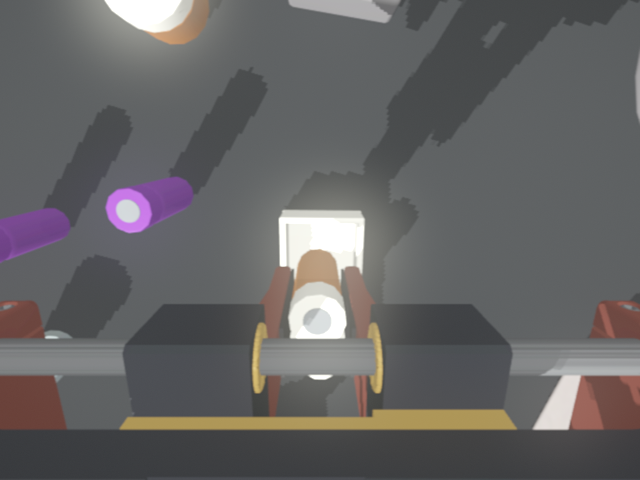

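```bash
python3 - <<'E'
from h import *
z=np.load('pics/w13.npz'); C=cam('wrist',z)
a,b=[onz(C,p,24) for p in((279,211.5),(364,211.5))]; e=(b-a)/np.linalg.norm(b-a); n=np.array([e[1],-e[0],0])
m=(a+b)/2; print(np.linalg.norm(b-a),'b+',m+27*n); print(ctrl.get_obs()['ee_pos'])
E
```

```text
54.08596865014684 b+ [646.59073438  16.46146489  24.        ]
[645.92611497  13.96317416  35.79195724]
```

>>> carry_out(
  delta_pos=[
    [0,1,0.1],
    [0,2,0.1],
    [0,3,0.1],
    [0,3.7,0.1],
    [0,4.1,0.1],
    [0,4.3,0.1],
    [0,4.4,0.1],
    [0,4.5,0.1],
    [0,4.5,0.1],
  ],
  rotation=[
    [0,0,0],
    [0,0,0],
    [0,0,0],
    [0,0,0],
    [0,0,0],
    [0,0,0],
    [0,0,0],
    [0,0,0],
    [0,0,0],
  ],
)

```text
t: 18.48
ee_pos: [647.1, 14.7, -9.0]
orientation: [-1.559, -0.222, 0.222]
ft_force: [0.3, 0.2, -0.7]
width: 23.3
```

>>> carry_out(
  delta_pos=[
    [0,0.1,0],
    [0,0.15,0],
    [0,0.15,0],
  ],
  rotation=[
    [0,0,0],
    [0,0,0],
    [0,0,0],
  ],
)

```text
t: 18.73
ee_pos: [647.3, 14.7, -10.1]
orientation: [-1.559, -0.223, 0.222]
ft_force: [-1.0, 0.6, 2.6]
width: 23.6
```

>>> carry_out(
  delta_pos=[
    [0,0.1,0],
    [0,0.1,0],
  ],
  rotation=[
    [0,0,0],
    [0,0,0],
  ],
)

```text
t: 18.9
ee_pos: [647.3, 14.7, -10.2]
orientation: [-1.559, -0.223, 0.222]
ft_force: [-2.6, 0.8, 10.4]
width: 23.9
```

>>> carry_out(
  delta_pos=[
    [0,-0.1,0],
    [0,-0.1,0],
    [0,-0.1,0],
    [0,-0.1,0],
    [0,-0.1,0],
  ],
  rotation=[
    [0,0,0],
    [0,0,0],
    [0,0,0],
    [0,0,0],
    [0,0,0],
  ],
  hand=110,
)

```text
t: 19.32
ee_pos: [646.8, 14.7, -10.9]
orientation: [-1.559, -0.222, 0.222]
ft_force: [0.3, -0.4, -0.3]
width: 49.7
```

>>> carry_out(
  delta_pos=[
    [0,-1,0],
    [0,-3,0],
    [0,-6,0],
    [0,-9,0],
    [0,-12,0],
    [-3,-14,3.5],
    [-6,-14,7],
    [-8.2,-14,10.2],
    [-8.2,-14,10.2],
    [-8.2,-14,10.2],
    [-8.2,-14,10.2],
  ],
  rotation=[
    [0,0,0],
    [0,0,0],
    [0,0,0],
    [0,0,0],
    [0,0,0],
    [0,0,0],
    [0,0,0],
    [0,0,0],
    [0,0,0],
    [0,0,0],
    [0,0,0],
  ],
)

```text
t: 20.23
ee_pos: [540.6, 90.0, 130.2]
orientation: [-1.56, -0.225, 0.222]
ft_force: [0.6, -0.3, -0.6]
width: 50.0
```

>>> carry_out(
  delta_pos=[
    [0,0,0],
    [0,0,0],
    [0,0,0],
  ],
  rotation=[
    [0,0,0],
    [0,0,0],
    [0,0,0],
  ],
  hand=38,
)

```text
t: 20.48
ee_pos: [540.7, 89.0, 129.2]
orientation: [-1.56, -0.221, 0.221]
ft_force: [0.6, -0.9, 0.5]
width: 66.5
```

```bash
python3 snap.py w14
```

```text
20.4833 [540.7  89.  129.2] 66.45069794891407 [ 0.61 -0.89  0.54]
```

View pics/w14.png

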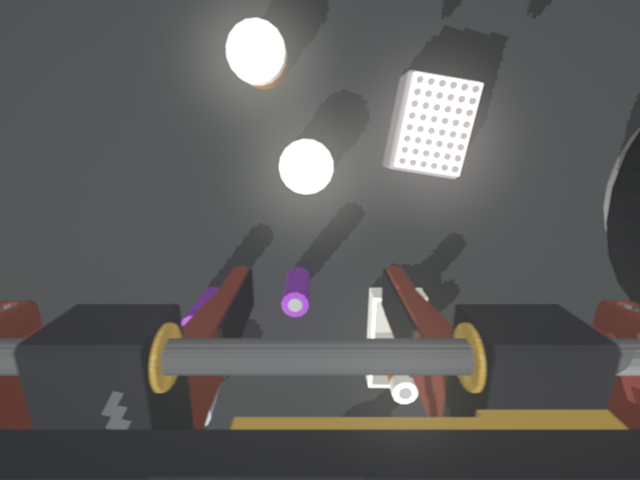

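Jar caps are at (256,52) and (306,166).

```bash
python3 - <<'E'
from h import *
z=np.load('pics/w14.npz'); C=cam('wrist',z); im=cv2.imread('pics/w14.png')
m=(im.min(2)>170).astype('uint8'); k,l,s,c=cv2.connectedComponentsWithStats(m)
for i in range(1,k):
    if s[i,4]>1000 and s[i,1]<200: print(s[i],c[i].round(1),onz(C,c[i],40)[:2].round(1))
Rt=Rn.from_rotvec(z['orientation']).as_matrix()
for p in((516.5,136,-29),(456,210,-29)): print(Rt.T@(np.array(p)-z['ee_pos']))
E
```

```text
[ 225   17   61   69 3239] [255.4  51. ] [455.8 209.2]
[ 387   71   97  108 7485] [434.6 124.1] [608.3 197.7]
[ 278  138   56   57 2464] [305.8 166.3] [516.9 135.9]
[-10.24300497 158.15128408  51.87392413]
[-47.77469057 158.13614789 139.78082003]
```

>>> carry_out(
  delta_pos=[
    [-0.5,0.5,2],
    [-1,2,4],
    [-1,5,5.2],
    [-1,8,5.2],
    [-1,10.5,5.2],
    [-1,12,5.2],
    [-1,13,5.2],
    [-1,14,5.2],
    [-1,15,5.2],
    [-1,15.8,5.2],
    [-1,15.8,5.2],
  ],
  rotation=[
    [0,0,0],
    [0,0,0],
    [0,0,0],
    [0,0,0],
    [0,0,0],
    [0,0,0],
    [0,0,0],
    [0,0,0],
    [0,0,0],
    [0,0,0],
    [0,0,0],
  ],
)

```text
t: 21.45
ee_pos: [515.1, 136.7, -29.7]
orientation: [-1.559, -0.221, 0.223]
ft_force: [0.3, -0.0, 0.4]
width: 74.9
```

```bash
python3 snap.py w15; python3 -c "
from h import *
C=cam('wrist',np.load('pics/w15.npz'));o=ctrl.get_obs()['ee_pos'];print(proj(C,[516.7,136,40]),proj(C,[o[0],o[1],40]))"
```

```text
21.45 [515.1 136.7 -29.7] 74.91755746767278 [ 0.26 -0.03  0.42]
[320.83798864 316.42865272] [318.49121477 314.197046  ]
```

View pics/w15.png

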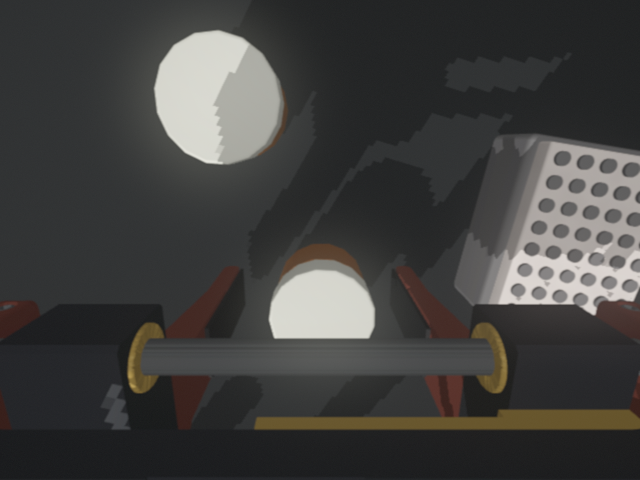

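Jar is centred between the fingers, with its cap at (322,312). Closing.

>>> carry_out(
  delta_pos=[
    [0,0,0],
    [0,0,0],
    [0,0,0],
    [0,0,0],
    [0,0,0],
    [0,0,0],
    [0,0,0],
  ],
  rotation=[
    [0,0,0],
    [0,0,0],
    [0,0,0],
    [0,0,0],
    [0,0,0],
    [0,0,0],
    [0,0,0],
  ],
  hand=255,
)

```text
t: 22.08
ee_pos: [516.0, 137.0, -28.2]
orientation: [-1.559, -0.223, 0.221]
ft_force: [-0.4, 0.2, 4.9]
width: 45.7
```

>>> carry_out(
  delta_pos=[
    [0,-0.8,0],
    [0,-2.5,0],
    [0,-5,0],
    [0,-7,0],
    [0.7,-7.5,2],
    [1.7,-7.5,5],
    [2.7,-7.5,8],
    [3.7,-7.5,11],
    [4.7,-7.5,14],
    [5.7,-7.5,17],
    [6.2,-7.5,18.3],
    [6.2,-7.5,18.3],
  ],
  rotation=[
    [0,0,0],
    [0,0,0],
    [0,0,0],
    [0,0,0],
    [0,0,0],
    [0,0,0],
    [0,0,0],
    [0,0,0],
    [0,0,0],
    [0,0,0],
    [0,0,0],
    [0,0,0],
  ],
)

```text
t: 23.08
ee_pos: [524.1, 332.7, 46.7]
orientation: [-1.558, -0.225, 0.224]
ft_force: [-0.3, 0.0, -1.1]
width: 45.2
```

>>> carry_out(
  delta_pos=[
    [0,0,0],
    [0,0,0],
  ],
  rotation=[
    [0,0,0],
    [0,0,0],
  ],
)

```text
t: 23.25
ee_pos: [523.4, 328.5, 46.1]
orientation: [-1.56, -0.221, 0.223]
ft_force: [0.0, -1.0, -0.8]
width: 45.8
```

```bash
python3 snap.py w16
```

```text
23.25 [523.4 328.5  46.1] 45.75993686795357 [ 0.04 -0.97 -0.83]
```

View pics/w16.png

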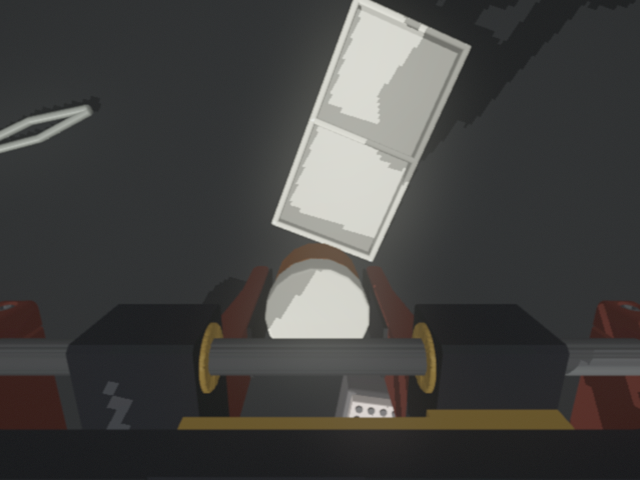

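Full tray in view: rim corners (357,0), (470,45), (373,260), (273,222).

```bash
python3 - <<'E'
from h import *
z=np.load('pics/w16.npz'); C=cam('wrist',z)
q=np.array([onz(C,p,13) for p in((357,-0.5),(471,45),(373,261),(272,223))])[:,:2]; print(q.round(1),np.linalg.norm(q-np.roll(q,1,0),axis=1))
c=q.mean(0); e=(q[0]+q[1]-q[2]-q[3])/2; e/=np.linalg.norm(e); print(c,e,'far',c+37*e,'near',c-37*e)
Rt=Rn.from_rotvec(z['orientation']).as_matrix()
for s in(37,-37): print(Rt.T@np.r_[c+s*e-z['ee_pos'][:2],0])
E
```

```text
[[502.8 483.3]
 [578.4 479.6]
 [565.7 327.9]
 [487.8 334.8]] [149.20193713  75.68514857 152.27244289  78.19263655]
[533.68885341 406.39115747] [0.09177216 0.99578003] far [537.08442327 443.23501863] near [530.29328355 369.5472963 ]
[ 45.17446624  -0.14130998 106.34017529]
[18.0969627  -0.05307246 37.47217825]
```

>>> carry_out(
  delta_pos=[
    [1.2,0,3],
    [2.4,0,6],
    [3.6,0,9],
    [4.4,0,10.8],
    [4.4,1,10.8],
    [4.4,2.5,10.8],
    [4.4,4,10.8],
    [4.4,5.5,10.8],
    [4.4,5.5,10.8],
    [4.4,5.5,10.8],
  ],
  rotation=[
    [0,0,0],
    [0,0,0],
    [0,0,0],
    [0,0,0],
    [0,0,0],
    [0,0,0],
    [0,0,0],
    [0,0,0],
    [0,0,0],
    [0,0,0],
  ],
)

```text
t: 24.13
ee_pos: [535.0, 443.8, -10.7]
orientation: [-1.562, -0.219, 0.224]
ft_force: [0.7, -0.0, -0.1]
width: 45.4
```

```bash
python3 snap.py w17; python3 -c "
from h import *
C=cam('wrist',np.load('pics/w17.npz'));o=ctrl.get_obs()['ee_pos'];print([proj(C,p) for p in((578.5,480,13),(502,484,13))])"
```

```text
24.1333 [535.  443.8 -10.7] 45.448903135399824 [ 0.68 -0.01 -0.08]
[array([413.04423382, 235.59007285]), array([278.54718023, 189.1135837 ])]
```

View pics/w17.png

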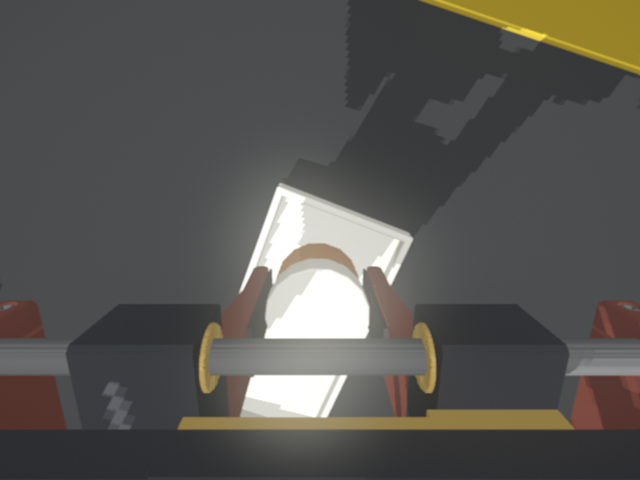

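```bash
python3 - <<'E'
from h import *
z=np.load('pics/w17.npz'); C=cam('wrist',z)
a,b=[onz(C,p,13) for p in((279.5,183.5),(413,237))]; u=(b-a)/np.linalg.norm(b-a); n=np.array([u[1],-u[0],0])
print(a,b,np.linalg.norm(b-a),u,(a+b)/2+39*n, ctrl.get_obs()['ee_pos'],'left edge',onz(C,(241,289),13))
E
```

```text
[501.74177858 486.97979394  13.        ] [578.75597674 479.24572694  13.        ] 77.40156658473086 [ 0.99499534 -0.09992132  0.        ] [536.35194603 444.30794213  13.        ] [535.89201389 444.78517427  -9.44705296] left edge [495.75899232 422.9847662   13.        ]
```

>>> carry_out(
  delta_pos=[
    [0,0.6,0],
    [0,1.1,0],
    [0,1.4,0],
    [0,1.5,0],
    [0,1.5,0],
  ],
  rotation=[
    [0,0,0],
    [0,0,0],
    [0,0,0],
    [0,0,0],
    [0,0,0],
  ],
)

```text
t: 24.6
ee_pos: [536.0, 445.9, -23.8]
orientation: [-1.559, -0.222, 0.222]
ft_force: [0.2, 0.0, -0.6]
width: 45.7
```

>>> carry_out(
  delta_pos=[
    [0,0.1,0],
    [0,0.15,0],
    [0,0.15,0],
  ],
  rotation=[
    [0,0,0],
    [0,0,0],
    [0,0,0],
  ],
)

```text
t: 24.85
ee_pos: [536.3, 446.2, -24.1]
orientation: [-1.559, -0.222, 0.222]
ft_force: [-2.8, -1.8, 4.7]
width: 45.5
```

>>> carry_out(
  delta_pos=[
    [0,-0.05,0],
    [0,-0.05,0],
    [0,-0.05,0],
    [0,-0.05,0],
    [0,-0.05,0],
  ],
  rotation=[
    [0,0,0],
    [0,0,0],
    [0,0,0],
    [0,0,0],
    [0,0,0],
  ],
  hand=45,
)

```text
t: 25.27
ee_pos: [536.1, 445.9, -24.7]
orientation: [-1.559, -0.222, 0.222]
ft_force: [0.2, 0.5, 0.6]
width: 71.8
```

>>> carry_out(
  delta_pos=[
    [0,-1,0],
    [0,-3,0],
    [0,-6,0],
    [0,-9,0],
    [0,-12,0],
    [0,-13,-3],
    [-1,-13,-6],
    [-2,-13,-9],
    [-3,-13,-12],
    [-4,-13,-15],
    [-4,-13,-15],
    [-4,-13,-15],
  ],
  rotation=[
    [0,0,0],
    [0,0,0],
    [0,0,0],
    [0,0,0],
    [0,0,0],
    [0,0,0],
    [0,0,0],
    [0,0,0],
    [0,0,0],
    [0,0,0],
    [0,0,0],
    [0,0,0],
  ],
  hand=38,
)

```text
t: 26.27
ee_pos: [539.8, 289.5, 106.3]
orientation: [-1.559, -0.22, 0.22]
ft_force: [0.0, -0.1, 0.7]
width: 74.6
```

```bash
python3 snap.py w18
```

```text
26.2667 [539.8 289.5 106.3] 74.61686348906512 [ 0.01 -0.15  0.73]
```

View pics/w18.png

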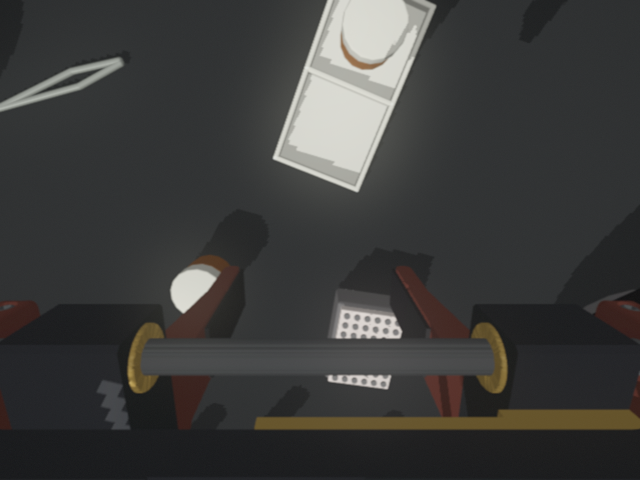

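Jar 1 is upright in the far bay; the second jar is at (197,290).

>>> carry_out(
  delta_pos=[
    [-3,0,-1.6],
    [-6,0.5,-3.2],
    [-9,2,-4.8],
    [-10.2,4,-5.4],
    [-10.2,6,-5.4],
    [-10.2,8,-5.4],
    [-10.2,9.5,-5.4],
    [-10.2,11,-5.4],
    [-10.2,12.3,-5.4],
    [-10.2,13.5,-5.4],
    [-10.2,13.5,-5.4],
    [-10.2,13.5,-5.4],
  ],
  rotation=[
    [0,0,0],
    [0,0,0],
    [0,0,0],
    [0,0,0],
    [0,0,0],
    [0,0,0],
    [0,0,0],
    [0,0,0],
    [0,0,0],
    [0,0,0],
    [0,0,0],
    [0,0,0],
  ],
)

```text
t: 27.32
ee_pos: [456.6, 211.0, -30.0]
orientation: [-1.559, -0.222, 0.224]
ft_force: [0.1, 0.9, 0.4]
width: 74.8
```

```bash
python3 snap.py w19; python3 -c "
from h import *
C=cam('wrist',np.load('pics/w19.npz'));o=ctrl.get_obs()['ee_pos'];print(proj(C,[456,209.5,40]),proj(C,[o[0],o[1],40]))"
```

```text
27.3167 [456.6 211.  -30. ] 74.76155156038145 [0.06 0.94 0.39]
[315.5414079 317.1954131] [318.80896013 314.73144003]
```

View pics/w19.png

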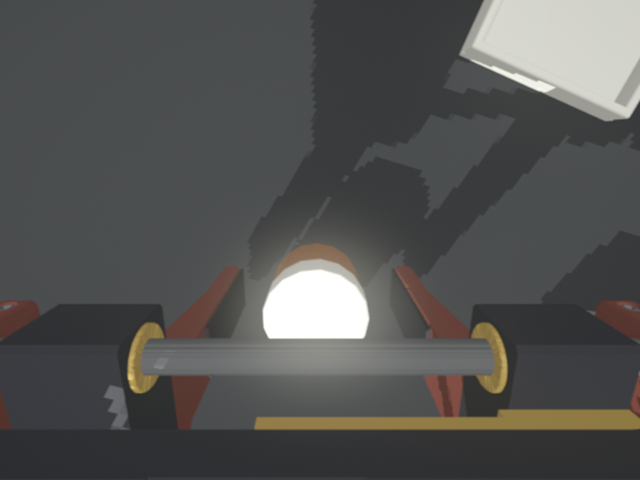

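Centred, with the cap at (316,314). Closing.

>>> carry_out(
  delta_pos=[
    [0,0,0],
    [0,0,0],
    [0,0,0],
    [0,0,0],
    [0,0,0],
    [0,0,0],
    [0,0,0],
  ],
  rotation=[
    [0,0,0],
    [0,0,0],
    [0,0,0],
    [0,0,0],
    [0,0,0],
    [0,0,0],
    [0,0,0],
  ],
  hand=255,
)

```text
t: 27.95
ee_pos: [457.0, 210.4, -29.2]
orientation: [-1.559, -0.222, 0.222]
ft_force: [-0.3, -0.1, 6.3]
width: 45.1
```

>>> carry_out(
  delta_pos=[
    [0,-0.8,0],
    [0,-2.5,0],
    [0,-4.5,0],
    [0,-6,0],
    [1.4,-6,1.6],
    [3.4,-6,4],
    [5.4,-6,6.4],
    [7.4,-6,8.8],
    [9.4,-6,11.2],
    [11.3,-6,13.4],
    [11.3,-6,13.4],
    [11.3,-6,13.4],
  ],
  rotation=[
    [0,0,0],
    [0,0,0],
    [0,0,0],
    [0,0,0],
    [0,0,0],
    [0,0,0],
    [0,0,0],
    [0,0,0],
    [0,0,0],
    [0,0,0],
    [0,0,0],
    [0,0,0],
  ],
)

```text
t: 28.95
ee_pos: [527.9, 371.6, 30.4]
orientation: [-1.559, -0.224, 0.223]
ft_force: [-0.2, -0.2, -1.1]
width: 45.7
```

>>> carry_out(
  delta_pos=[
    [0,1,0],
    [0,2.5,0],
    [0,3.8,0],
    [0,3.8,0],
    [0,3.8,0],
  ],
  rotation=[
    [0,0,0],
    [0,0,0],
    [0,0,0],
    [0,0,0],
    [0,0,0],
  ],
)

```text
t: 29.37
ee_pos: [526.4, 369.1, -9.5]
orientation: [-1.561, -0.219, 0.224]
ft_force: [-0.3, -1.4, -1.4]
width: 45.5
```

```bash
python3 snap.py w20
```

```text
29.3667 [526.4 369.1  -9.5] 45.479828468656706 [-0.31 -1.36 -1.43]
```

View pics/w20.png

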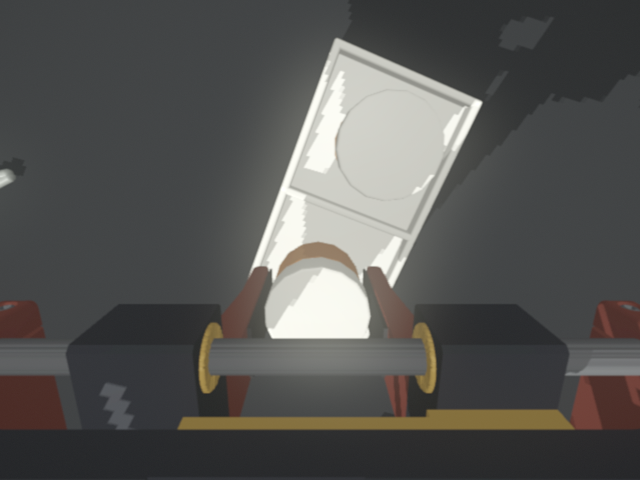

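Divider runs (289,187) to (412,237); the first jar's cap is at (390,145).

```bash
python3 - <<'E'
from h import *
z=np.load('pics/w20.npz'); C=cam('wrist',z)
a,b=[onz(C,p,13) for p in((336,39),(482,101.5))]; u=(b-a)/np.linalg.norm(b-a); n=np.array([u[1],-u[0],0]);m=(a+b)/2
print(np.linalg.norm(b-a),u,'far',m+39*n,'near',m+113*n,'ctr',m+76*n)
a,b=[onz(C,p,13) for p in((287,187),(411.5,238))];print('div',(a+b)/2,(a+b)/2+37*n,np.linalg.norm(b-a))
print('jar',onz(C,(389.5,145),44),'now',ctrl.get_obs()['ee_pos'])
E
```

```text
77.60725441315154 [ 0.99667295 -0.08150485  0.        ] far [537.02562873 443.46129185  13.        ] near [530.99426989 369.70749391  13.        ] ctr [534.00994931 406.58439288  13.        ]
div [533.6620871  407.47366934  13.        ] [530.64640768 370.59677037  13.        ] 73.14276310544511
jar [535.90902628 445.37285991  44.        ] now [527.26870158 369.77168574  -8.5110326 ]
```

>>> carry_out(
  delta_pos=[
    [0.2,0.6,0],
    [0.2,1.1,0],
    [0.2,1.5,0],
    [0.2,1.7,0],
    [0.2,1.7,0],
  ],
  rotation=[
    [0,0,0],
    [0,0,0],
    [0,0,0],
    [0,0,0],
    [0,0,0],
  ],
)

```text
t: 29.83
ee_pos: [529.6, 371.1, -25.0]
orientation: [-1.56, -0.222, 0.222]
ft_force: [-0.2, -0.3, -0.3]
width: 45.4
```

>>> carry_out(
  delta_pos=[
    [0,0.1,0],
    [0,0.15,0],
    [0,0.15,0],
  ],
  rotation=[
    [0,0,0],
    [0,0,0],
    [0,0,0],
  ],
)

```text
t: 30.08
ee_pos: [529.7, 371.2, -25.2]
orientation: [-1.559, -0.222, 0.222]
ft_force: [-1.9, -2.0, 5.8]
width: 45.3
```

Contact, so releasing, then raising and backing off to check.

>>> carry_out(
  delta_pos=[
    [0,-0.05,0],
    [0,-0.05,0],
    [0,-0.05,0],
    [0,-0.05,0],
    [0,-0.05,0],
  ],
  rotation=[
    [0,0,0],
    [0,0,0],
    [0,0,0],
    [0,0,0],
    [0,0,0],
  ],
  hand=45,
)

```text
t: 30.5
ee_pos: [529.7, 371.2, -25.7]
orientation: [-1.559, -0.222, 0.222]
ft_force: [0.1, -0.5, -0.3]
width: 72.0
```

>>> carry_out(
  delta_pos=[
    [0,-1,0],
    [0,-3,0],
    [0,-6,0],
    [0,-9,0],
    [0,-12,0],
    [0,-15,0],
    [-1,-17,-3],
    [-2,-17,-6],
    [-3,-17,-9],
    [-3,-17,-11],
    [-3,-17,-11],
    [-3,-17,-11],
  ],
  rotation=[
    [0,0,0],
    [0,0,0],
    [0,0,0],
    [0,0,0],
    [0,0,0],
    [0,0,0],
    [0,0,0],
    [0,0,0],
    [0,0,0],
    [0,0,0],
    [0,0,0],
    [0,0,0],
  ],
)

```text
t: 31.5
ee_pos: [532.0, 256.6, 145.2]
orientation: [-1.559, -0.221, 0.22]
ft_force: [-0.9, -0.6, -0.7]
width: 72.5
```

```bash
python3 snap.py w21; python3 - <<'E'
from h import *
a=ctrl.get_image('scene')[:,:,::-1]; b=ctrl.get_image('side')[:,:,::-1]
cv2.imwrite('pics/fsc.png',a);cv2.imwrite('pics/fsi.png',b)
cv2.imwrite('pics/fc.png',np.hstack([cv2.resize(a[150:360,90:490],(400,210)).repeat(1,0),b[160:370,100:500]]).astype('uint8'))
cv2.imwrite('pics/fsc2.png',cv2.resize(a[150:360,90:490],None,fx=2,fy=2,interpolation=cv2.INTER_CUBIC))
E
```

```text
31.5 [532.  256.6 145.2] 72.46045045466822 [-0.9  -0.62 -0.74]
```

View pics/w21.png

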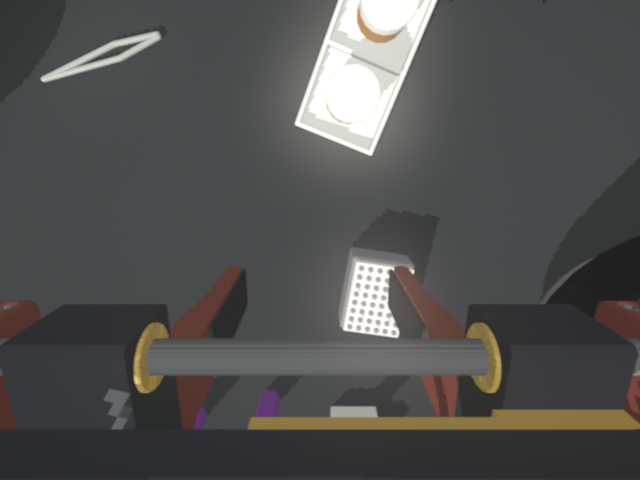

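View pics/fsc2.png

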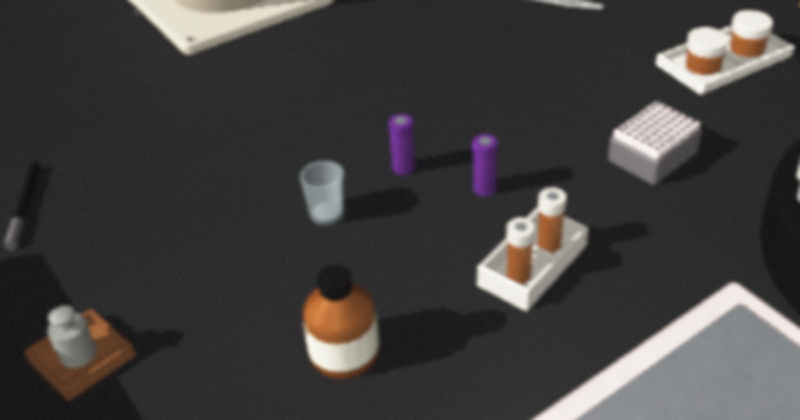

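View pics/fsi.png

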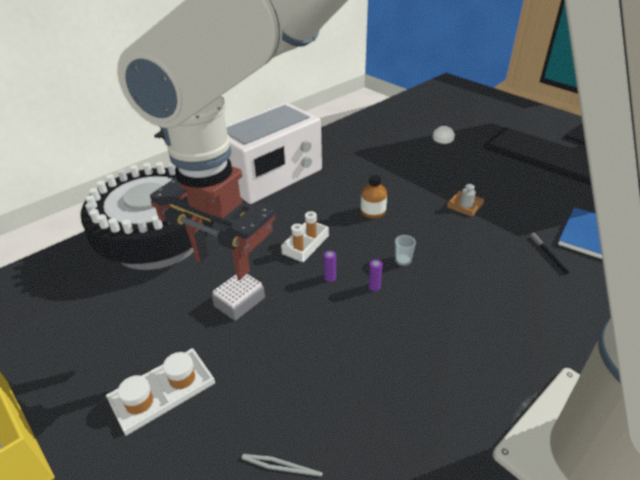

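Everything stands upright in its bay, and the beaker, bottle and purple vials look unmoved. One numeric check before handing in.

```bash
python3 - <<'E'
from h import *
A,B=cam('scene'),cam('side'); W=cam('wrist',np.load('pics/w21.npz'))
def chk(n,p,c,ex):
    d=np.array(p)[:2]-c; ex=np.array(ex)/np.linalg.norm(ex); print(n,'local x,y off',np.round([d@ex,d@[-ex[1],ex[0]]],1))
r=(.961,.276)
chk('v-',onz(A,(350,264),66),(660.5,-35.2),r); chk('v+',onz(A,(366,247.5),66),(646.8,14),r)
chk('v- si',onz(B,(311,216),66),(660.5,-35.2),r); chk('v+ si',onz(B,(298,229.5),66),(646.8,14),r)
chk('wt sc',onz(A,(125.5,318.5),30),(499,-386.4),(.98,.2)); chk('wt si',onz(B,(468,196.5),30),(499,-386.4),(.98,.2))
chk('jar near',onz(W,(353,93),44),(530.5,370.2),(.995,-.095))
for n in('scene','side'):
    a=cv2.imread(f'pics/{n}0.png');b=cv2.imread('pics/fsc.png' if n=='scene' else 'pics/fsi.png')
    for nm,(x,y,w,h) in {'scene':{'beaker':(232,222,40,46),'bottle':(236,288,50,56)},'side':{'bottle':(352,170,44,55)}}[n].items():
        t=a[y:y+h,x:x+w]; s=b[y-12:y+h+12,x-12:x+w+12]; _,v,_,l=cv2.minMaxLoc(cv2.matchTemplate(s,t,cv2.TM_CCOEFF_NORMED)); print(nm,n,round(v,2),'px shift',l[0]-12,l[1]-12)
o=ctrl.get_obs(); print(o['t'],np.abs(o['qvel']).max())
E
```

```text
v- local x,y off [ 0.7 -0.3]
v+ local x,y off [-0.3  2.6]
v- si local x,y off [-5.3  4.9]
v+ si local x,y off [-7.5  7.1]
wt sc local x,y off [ 1.8 -1.6]
wt si local x,y off [-6.7  5.4]
jar near local x,y off [-1.   0.7]
beaker scene 0.99 px shift 0 0
bottle scene 1.0 px shift 0 0
bottle side 1.0 px shift 0 0
31.65 0.006019785205131367
```

```bash
python3 - <<'E'
from workcell import ctrl
print(ctrl.close_job())
E
```

```text
the job is handed in; nothing more can be done
None
```

I put the weight in its case, both vials in the rack and both jars in the tray, one to a bay. Each was lowered until it touched the floor, then released upright. The job was handed in at about 31.7 s, and the interface reports no verdict.

**Last checks:**
- **Positions:** The scene camera put the vials and the weight within about 3 mm of their bay centres, and the wrist camera put both jars within about 2 mm.
- **Disagreement:** The side camera, picked by eye, read 7–10 mm off for the vials and the weight. That is still inside the limits. It leans the way it did earlier on the weight and bottle, so I trusted the other two cameras.
- **Beaker and bottle:** Template matching found no shift in the scene camera for either, nor in the side camera for the bottle. I did not run a numeric side-camera check on the beaker.
- **Arm:** It was still and well clear of everything at hand-in.

**First grasp missed:** My first try at the weight closed on air without touching it. The pictures showed the finger ends about 43 mm short of the reported TCP, not at it as the interface text says. I corrected for that on every later pick and place.

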